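# Slide the shim plate under the fixture's bridge and swing the latch shut behind it

## Robot

A 6-joint arm with a two-finger parallel gripper is mounted at the origin on a cart in front of the work surface, level with it; the furniture and walls round the work are solid. World frame = base frame: x ahead of the robot, y to its left, z up, the work surface at z = 0. Lengths are in m, angles in rad, forces in N, time in s.
With the tool pointing down it reaches from about 0.15 to 0.775 m from the base axis. Payload 6.1 kg.
Tool frame: the origin (TCP) lies at the very end of the fingers, on their centre line; the grasp point (between the pads) lies 19 mm behind it (tcp_to_grasp is the distance from the TCP to the grasp point, in m); z points along the fingers, x is the direction in which the jaws open and shut, and the axes are right-handed (so a half turn about z gives the same grasp; the last joint's range is limited). The gripper opens to 85 mm and grips with 20 to 120 N. Pads are 22 mm wide; open, the fingers measure 114 mm over their backs; the gripper's body (76 mm by 85 mm) begins 54 mm behind the grasp point. The pads swing forward as they close: fully open they stand 13 mm farther back than shut.
Start: joints at [-1.187, 0.126, -0.04, 1.405, 0, 1.571], TCP at [0.197, -0.487, 0.231] pointing down, gripper open.
Joint ranges: [-2.72, 2.72], [-0.95, 1.95], [-1.27, 1.35], [-1.78, 2.02], [-1.46, 1.47], [-3.14, 3.14]. Speed limits (rad/s): [2.39, 2.39, 3.01, 3.14, 3.14, 3.14].

## Interface

Orientations are given as a rotation vector (axis times angle).
In Python, from rig import state, camera, close_job, search_frame, regions_of, mark_of, tcp_to_grasp gives the robot as it stands.
- The arm moves only by the tool step_arm, never from a script. Its argument "targets" is a list of rows, each a list of 5 numbers: the shift along the world's x, y, z in cm, then the turn about the world's z in rad, then the gripper's target within -1 to 1 (shut at 1, half-way at 0, fully open at -1). A call has 1 to 5 rows; each row is the pose to reach, as a shift and turn from the pose commanded when the call began; what a row does not reach only later rows make up. A row lasts 1/12 s, in which the tool goes at most 41.7 mm and 7.16 degrees, less where a joint would pass 70% of its speed; a pose out of reach is approached as far as the arm can. A call with a gripper value outside its range is refused whole. The fingers move at their own pace and stop on an object; the grip force is fixed at half the most. Time passes only in rows, so rows that repeat a pose let the fingers close. It gives the time, the measured TCP pose, the force and the opening at its end, in the units of the state.
- state(): the state, without advancing time (a new reading comes with each control period).
- camera(name): name is "side" or "top"; returns a dict with "img" (420x560x3 uint8, red, green, blue), "fx", "fy", "cx", "cy" (pixels), "dist" ([k1, k2, p1, p2, k3] as OpenCV has them; the pictures are not rectified), "camera_from_world" (4x4, takes a point from world to camera coordinates). Camera axes: x right, y up, looking along -z (the intrinsics and any distortion apply to the point x, -y, -z); pixel columns grow to the right and rows downward; lengths in m; the calibration is good to about 2 mm. A picture is of the moment at which its call begins. There is no depth.
- close_job(): hands the job in, once; it reports no verdict.
Trained networks look in a picture, given as the dict that the camera call returned (one of the last four; its "shot" number tells which), for a name from the list of things; names that differ only in an ending like _2 or _b are one class to them, and where a whole thing is asked for, a point or a joint stands for the part that bears it (a point fixed in the world has none). Each returns a list of dicts, best first, with "conf" (0 to 1); they miss things now and then, are a little off and sometimes report something else, mostly with a low value. They report only what shows in the picture. A call takes as long as a camera call.
- search_frame(picture, thing): "position" ([x, y, z] in m, in world coordinates, good to about 4 mm: the middle of the surface that is visible of it).
- regions_of(picture, thing): "pixels" (420x560 bool, what is visible of it).
- mark_of(picture, thing): "position" ([x, y, z] in m, in world coordinates, good to about 4 mm: a listed point, or the origin of a listed thing).
The state is a dict: "time": time; "joint_pos": joint angles; "joint_velocities": joint speeds; "effort": joint torques, N m; "position": TCP position; "orientation": TCP orientation; "contact_force": force on the tool from outside, world axes, zero at the start; "wrist_torque": the same for the moment, N m; "finger_gap": opening from 0.0 (shut) to 1.0 (fully open).
Only numpy, scipy, OpenCV 4.12 (cv2) and the standard library are available. Lean on these libraries where they do the work, as an engineer would, in place of code of your own. Each camera call takes 0.05 s, during which the arm holds its last target.

## Task

With the fingertips, gently push the flat steel plate along the base of the fixture, under the low bridge, until its far end is against the end stop; keep it flat on the base all the way, never tipping, lifting or squeezing it. Then push the swing latch by its upright pin until it is fully shut across the lane behind the plate, and move clear. Leave the bolt on the fixture and the tins, oil can and V-block round it where they are.

Things in the scene. Friction and masses are not known exactly. Their poses are not given: they have to be found in the camera images.
- fixture: Shim fixture, screwed to the table (does not move). Origin on the table surface under the middle of the bridge, z up, x along the lane from the open entry to the end stop, y to the left of that. Grey base plate 290 mm long (x -195 to 95), 140 mm wide (y -70 to 70), its top at z = 8 mm. Two steel cheeks, to z = 20, lead in from y +-39 at x -41 to +-26 at x -15.
- bridge (a point): Middle of the underside of the steel bridge bar, 24 mm above the table: 16 mm above the base's top, so 4 mm above the plate's top. Bridge: x -15 to 15 mm of the fixture, opening y -26 to 26 (3 mm play each side of the plate), top at z = 38 mm, screw heads to 41.
- stop (a point): Middle of the face of the end stop, a steel block 50 mm wide, at x = 45 mm of the fixture; the block's top is at z = 26 mm. The plate's leading end must come to rest against this face.
- plate: Loose flat steel plate, 90 x 46 x 12 mm (x, y, z), 0.2 to 0.4 kg, two small dark holes in its top; origin at the centre of its underside, x along its length, +x end leading. It starts flat on the base at the entry, up to 15 mm off the lane's middle and turned up to 0.2 rad. Home, its origin is at x = 0 of the fixture and its rear end stands out 30 mm before the bridge.
- latch (a joint): Swing latch angle, upright pivot at x -54, y 50 mm of the fixture: 0 = fully shut (limit), bar pointing along the fixture's -y, 4 mm behind the home plate; grows as it opens, to 2.0; at pi/2 the bar points along -x, beside the lane. Starts 1.5 to 1.85. Bar 74 mm long from the pivot, 10 mm thick, z = 11 to 22 mm. Stiff: stays where left, about 1 N at the pin turns it.
- latch_pin (a point): Middle of the latch's upright steel pin (12 mm diameter, from z = 22 to 52 mm above the table), 62 mm from the pivot along the bar; this point is at z = 37 mm. To be pushed round its arc.
- bolt_m12b: Bystander: hex bolt 63 mm tall standing on its head on the fixture's base beyond the end stop; origin under its head.
- grease_tin: Bystander: small round tin, 64 mm wide, 40 mm tall; origin under its centre.
- oil_can: Bystander: oil can with thin spout, 62 mm wide, 151 mm tall; origin under its centre.
- v_block_small: Bystander: grey steel V-block 44 x 40 x 32 mm; origin under its centre.
- pin_tin: Bystander: small round tin, 57 mm wide, 55 mm tall; origin under its centre.

How it is judged:
By the outcome, as a careful person would: the job done as asked, in the order asked, and still so for the second after the job is handed in, with the robot touching nothing.
It also fails if it takes over 53 s, if anything falls off the work surface, if the arm or the gripper's body presses on something with over 40 N, if the wrist force passes 120 N, or if a joint passes its speed limit or range.

## Working session

There is one attempt and no reset: what is moved stays moved. The work goes in short steps, Python scripts to look and compute and a tool call to move; the robot and the scene stay as the last step left them, time stands still between calls to the robot, and variables do not carry over. Pictures are saved under pics/ and viewed, and the job is handed in when it is done.

Besides the shell and the picture viewer there is one more tool, called after ">>>" as name(argument=value, ...) on one line, values as JSON. step_arm: Moves the arm, as the interface text tells. Its arguments: {"type":"object","properties":{"targets":{"type":"array","items":{"type":"array","items":{"type":"number"}}}},"required":["targets"]}

```bash
ls; mkdir -p pics; python3 - <<'E'
from rig import *
import cv2
print(state())
for n in ("top","side"):
    c=camera(n); cv2.imwrite(f"pics/{n}0.png",c["img"][:,:,::-1])
    print(n,c["fx"],c["cx"],c["cy"],c["dist"],c["camera_from_world"])
    for t in ["fixture","bridge","stop","plate","latch_pin","bolt_m12b","grease_tin","oil_can","v_block_small","pin_tin"]:
        r=mark_of(c,t)
        print(t,[( [round(float(v),4) for v in q["position"]],round(q["conf"],2)) for q in r[:2]])
E
```

```text
pics
{'time': 0.0, 'joint_pos': array([-1.18697226e+00,  1.26361095e-01, -4.05820281e-02,  1.40541244e+00,
       -3.18970474e-05,  1.57082215e+00]), 'joint_velocities': array([ 6.95013421e-04,  2.73740151e-04, -1.51598730e-03,  4.62773209e-05,
        9.26812451e-04,  2.11802731e-04]), 'effort': array([ 1.77130623e-03, -4.35920727e+01,  3.52920735e+01,  1.73828937e-02,
        6.62181196e-05,  9.03793648e-06]), 'position': array([ 0.19643625, -0.48642972,  0.23055029]), 'orientation': array([-2.60364384e+00,  1.75650986e+00,  2.05789385e-03]), 'contact_force': array([ 0.08584422, -0.73650085, -0.64746088]), 'wrist_torque': array([0.06717752, 0.02043762, 0.00747964]), 'finger_gap': 0.9990400638304838}
top 419.59675232210645 276.84853018035784 207.06336863080014 [-0.01634393  0.          0.          0.          0.        ] [[ 0.0212325  -0.99971797 -0.01063738 -0.11286933]
 [ 0.9986228   0.02069627  0.0482096  -0.53668185]
 [-0.04797585 -0.01164634  0.9987806  -1.17027171]
 [ 0.          0.          0.          1.        ]]
fixture [([0.4705, -0.2125, 0.0041], 0.63)]
bridge [([0.4751,
[... 418 characters left out ...]
73496 211.14938951935767 [-0.05044924  0.          0.          0.          0.        ] [[-0.99992376 -0.01196461 -0.00305353  0.52936736]
 [ 0.00517057 -0.63026178  0.77636548 -0.13947584]
 [-0.01121344  0.7762905   0.63027559 -0.99263639]
 [ 0.          0.          0.          1.        ]]
fixture [([0.4721, -0.2177, 0.0009], 0.77), ([0.464, -0.1335, 0.0084], 0.26)]
bridge [([0.4705, -0.2111, 0.0257], 0.9)]
stop [([0.4693, -0.165, 0.0176], 0.6)]
plate [([0.475, -0.3454, 0.0135], 0.6)]
latch_pin [([0.4157, -0.3304, 0.0384], 0.57)]
bolt_m12b [([0.4628, -0.1337, 0.0092], 0.46)]
grease_tin []
oil_can [([0.4641, 0.0027, 0.0014], 0.98)]
v_block_small [([0.4284, -0.0793, 0.0037], 0.86)]
pin_tin []
```

```bash
cat > h.py <<'E'
import numpy as np, cv2
from rig import *
def proj(c,P):
    P=np.atleast_2d(P).astype(float); M=c["camera_from_world"]
    q=P@M[:3,:3].T+M[:3,3]; q=q*[1,-1,-1]
    K=np.array([[c["fx"],0,c["cx"]],[0,c["fy"],c["cy"]],[0,0,1]])
    return cv2.projectPoints(q,np.zeros(3),np.zeros(3),K,np.array(c["dist"],float))[0][:,0]
def unproj(c,uv,z):
    K=np.array([[c["fx"],0,c["cx"]],[0,c["fy"],c["cy"]],[0,0,1]])
    n=cv2.undistortPoints(np.array(uv,float).reshape(-1,1,2),K,np.array(c["dist"],float))[:,0]
    M=c["camera_from_world"];R=M[:3,:3];o=-R.T@M[:3,3]
    d=np.c_[n[:,0],-n[:,1],-np.ones(len(n))]@R
    return o+d*((z-o[2])/d[:,2])[:,None]
def crop(c,box,s,name):
    x0,y0,x1,y1=box
    cv2.imwrite(name,cv2.resize(c["img"][y0:y1,x0:x1,::-1],None,fx=s,fy=s,interpolation=cv2.INTER_CUBIC))
E
python3 - <<'E'
import cv2
a=cv2.imread("pics/top0.png");b=cv2.imread("pics/side0.png")
cv2.imwrite("pics/a1.png",cv2.resize(a[120:320,290:490],None,fx=3,fy=3,interpolation=2))
E
```

```text
(no output)
```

View pics/top0.png

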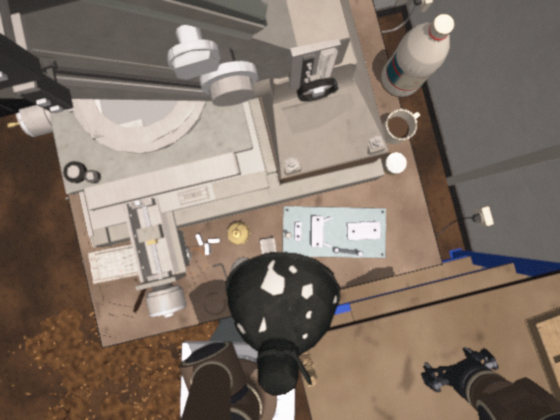

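View pics/side0.png

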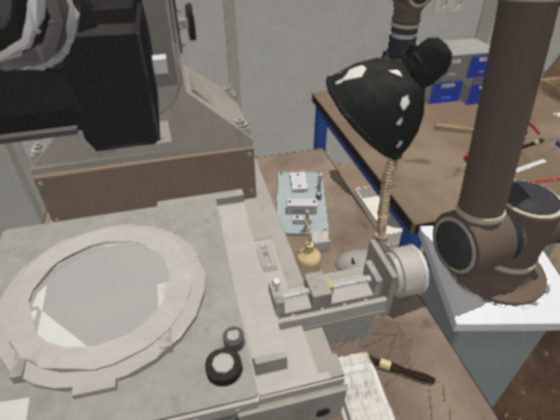

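```bash
ls pics
```

```text
a1.png
side0.png
top0.png
```

The top view shows the fixture at about (283–387, 205–258). The plate is at (365, 231), the bridge at (318, 232), and the latch at (347, 251). A lamp hood is at (283, 300), left and below. I'll zoom in.

```bash
python3 - <<'E'
from h import *
c=camera("top"); crop(c,(270,190,400,270),6,"pics/t1.png")
print(np.round(unproj(c,[[283,207],[386,207],[283,258],[386,258]],.008),4))
d=camera("side"); crop(d,(265,160,340,250),6,"pics/s1.png")
for n,cc in(("t",c),("s",d)):
  for t in ("plate","latch","fixture"):
    r=regions_of(cc,t)
    for q in r[:1]:
        m=q["pixels"].astype(np.uint8); k=cv2.minAreaRect(cv2.findNonZero(m))
        print(n,t,q["conf"],m.sum(),k)
        np.save(f"{n}_{t}.npy",m)
E
```

```text
[[ 0.5397 -0.1189  0.008 ]
 [ 0.5457 -0.4097  0.008 ]
 [ 0.3961 -0.1219  0.008 ]
 [ 0.4023 -0.4111  0.008 ]]
t plate 0.89 500 ((363.0, 230.0), (16.0, 32.0), 90.0)
t latch 0.47 152 ((347.4800109863281, 251.63998413085938), (29.415645599365234, 5.939697742462158), 8.130102157592773)
t fixture 0.73 4489 ((333.30828857421875, 232.3681640625), (104.2906494140625, 51.03888702392578), 2.0454084873199463)
s plate 0.73 306 ((298.35546875, 182.06068420410156), (20.29963493347168, 15.585862159729004), 81.25383758544922)
s fixture 0.56 2354 ((301.4956359863281, 202.43365478515625), (63.592166900634766, 48.558876037597656), 86.18592071533203)
```

View pics/t1.png

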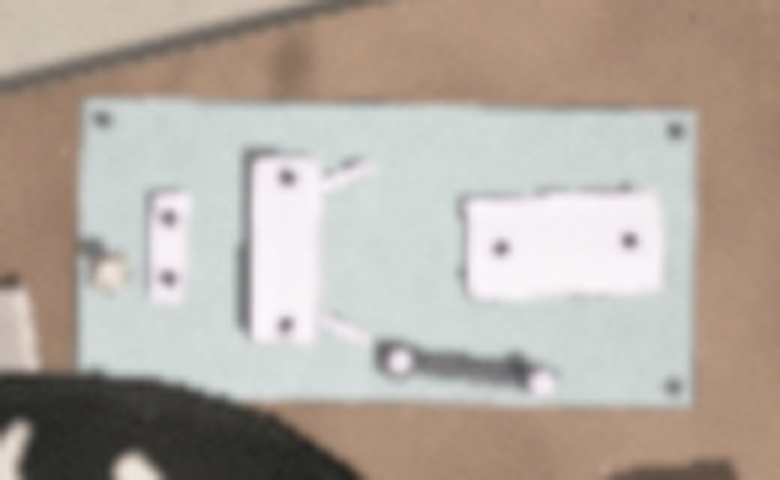

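View pics/s1.png

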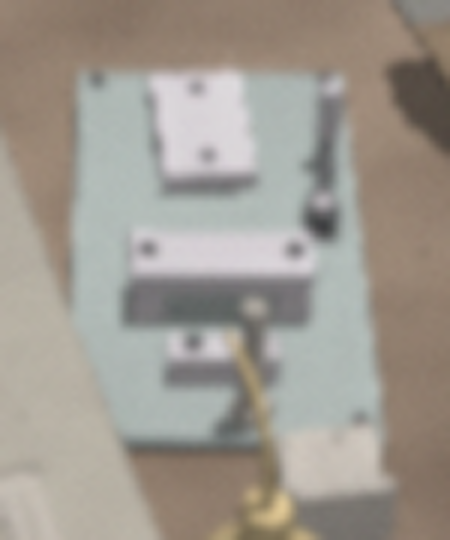

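```bash
cat > fit.py <<'E'
from h import *
from scipy.optimize import least_squares
def T(p,pts):
    pts=np.array(pts,float); c,s=np.cos(p[2]),np.sin(p[2])
    return np.c_[p[0]+c*pts[:,0]-s*pts[:,1],p[1]+s*pts[:,0]+c*pts[:,1],pts[:,2]]
def fit(c,pts,uv,p0):
    r=least_squares(lambda p:(proj(c,T(p,pts))-uv).ravel(),p0,loss="soft_l1")
    return r.x,r.fun.reshape(-1,2)
E
python3 - <<'E'
from fit import *
c=camera("top")
o=lambda l:(np.array(l)+.5)/6+[270,190]-.5
uv=o([[82,98],[697,108],[692,408],[316,155],[312,342],[250,342],[190,190],[186,302],[398,360]])
pts=[[.095,-.07,.008],[-.195,-.07,.008],[-.195,.07,.008],[-.015,-.045,.038],[-.015,.045,.038],[.015,.045,.038],[.045,-.025,.026],[.045,.025,.026],[-.054,.05,.030]]
# bridge y-extent unknown: fit w/o it
k=[0,1,2,6,7]
p,r=fit(c,[pts[i] for i in k],uv[k],[.475,-.21,1.57]); print(p,r.round(2))
pl,r=fit(c,[[.045,-.023,.02],[-.045,-.023,.02],[-.045,.023,.02],[.045,.023,.02]],o([[468,198],[660,190],[662,290],[472,298]]),[.475,-.345,1.57]);print(pl,r.round(2))
d=pl[:2]-p[:2];cc,s=np.cos(p[2]),np.sin(p[2]);print("plate in fixture",d@[cc,s],d@[-s,cc],pl[2]-p[2])
pin=unproj(c,o([[542,380]]),.052);piv=unproj(c,o([[398,360]]),.03);print(pin,piv,T(p,[[-.054,.05,0]]))
d=pin[0,:2]-T(p,[[-.054,.05,0]])[0,:2];print(d,np.linalg.norm(d), np.arctan2(*d[::-1])-(p[2]-np.pi/2))
E
python3 - <<'E'
from h import *
d=camera("side")
p=None
E
```

```text
[ 0.47379486 -0.21431222  1.57002864] [[-0.06 -0.39]
 [ 0.11  0.14]
 [ 0.44 -0.07]
 [-0.4   0.49]
 [-0.08 -0.15]]
[ 0.47888905 -0.34561081  1.62945487] [[-0.25  0.02]
 [-0.01  0.14]
 [ 0.46 -0.02]
 [-0.17 -0.14]]
plate in fixture -0.13129464633275742 -0.005194983367484989 0.05942623033920169
[[ 0.41748375 -0.32944328  0.052     ]] [[ 0.42399433 -0.26729222  0.03      ]] [[ 0.42375342 -0.26827382  0.        ]]
[-0.00626967 -0.06116947] 0.06148993708813983 -1.6721686687701034
```

```bash
python3 - <<'E'
from fit import *
c=camera("top");d=camera("side")
for P in ([0,0,0],[0,0,.3],[.197,-.487,.231],[.44,-.37,.08],[.475,-.37,.08],[.424,-.37,.2]): print(P,proj(c,P).round(),proj(d,P).round())
def tri(a,b):
    f=lambda P:np.r_[proj(c,P)[0]-a,proj(d,P)[0]-b]
    r=least_squares(f,[.3,-.1,.3]);return r.x.round(3),r.fun.round(1)
print("hood knob",tri([280,375],[432,58]))
print("hood ctr",tri([283,300],[378,105]))
print("shade right/left extents", tri([338,305],[330,92]),tri([228,300],[398,150]))
for z in (0,.1,.2,.3,.4,.5): print(z,unproj(c,[[283,300],[228,300],[338,300],[283,253]],z)[:,:2].round(3).tolist(), unproj(d,[[378,105],[330,92],[398,155]],z)[:,:2].round(3).tolist())
crop(c,(180,240,420,420),3,"pics/t2.png");crop(d,(250,0,560,260),2.5,"pics/s2.png")
E
```

```text
[0, 0, 0] [[237. 399.]] [[496. 268.]]
[0, 0, 0.3] [[221. 457.]] [[545. 164.]]
[0.197, -0.487, 0.231] [[443. 357.]] [[392.  95.]]
[0.44, -0.37, 0.08] [[377. 245.]] [[311. 158.]]
[0.475, -0.37, 0.08] [[378. 232.]] [[299. 158.]]
[0.424, -0.37, 0.2] [[389. 254.]] [[318. 122.]]
hood knob (array([ 0.231, -0.119,  0.467]), array([ 0.1, -0.4,  0.5, -0.1]))
hood ctr (array([ 0.333, -0.12 ,  0.366]), array([-0.7,  3.9, -4.3,  0.2]))
shade right/left extents (array([ 0.365, -0.236,  0.347]), array([  2.4, -17.5,  20.8,  -0.5])) (array([ 0.314, -0.006,  0.324]), array([-1.6,  8.1, -7.8,  0.5]))
0 [[0.278, -0.124], [0.274, 0.031], [0.281, -0.279], [0.41, -0.122]] [[0.13, -0.924], [0.319, -1.056], [0.131, -0.525]]
0.1 [[0.295, -0.124], [0.291, 0.019], [0.298, -0.265], [0.416, -0.121]] [[0.183, -0.705], [0.347, -0.818], [0.184, -0.36]]
0.2 [[0.312, -0.123], [0.309, 0.006], [0.315, -0.252], [0.422, -0.121]] [[0.236, -0.485], [0.374, -0.581], [0.237, -0.195]]
0.3 [[0.329, -0.122], [0.326, -0.006], [0.332, -0.238], [0.428, -0.12]] [[0.289, -0.266], [0.401, -0.344], [0.289, -0.03]]
0.4 [[0.346, -0.121], [0.344, -0.018], [0.348, -0.224], [0.434, -0.12]] [[0.341, -0.047], [0.428, -0.107], [0.342, 0.135]]
0.5 [[0.363, -0.121], [0.361, -0.03], [0.365, -0.211], [0.44, -0.119]] [[0.394, 0.173], [0.455, 0.13], [0.395, 0.3]]
```

View pics/t2.png

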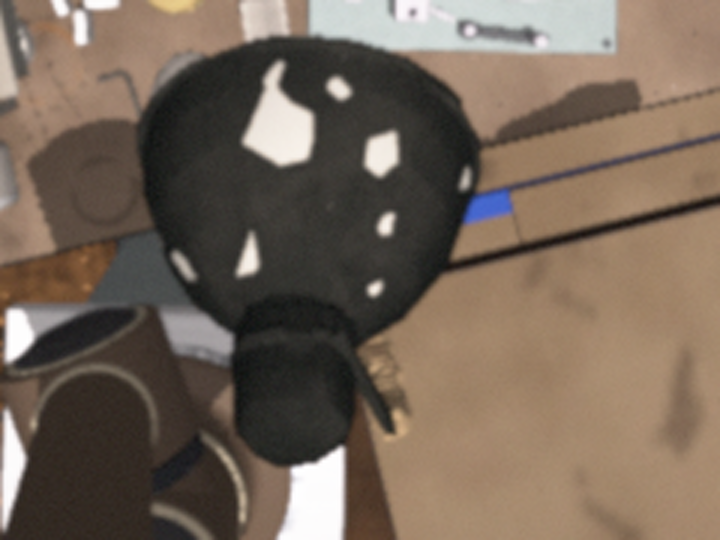

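View pics/s2.png

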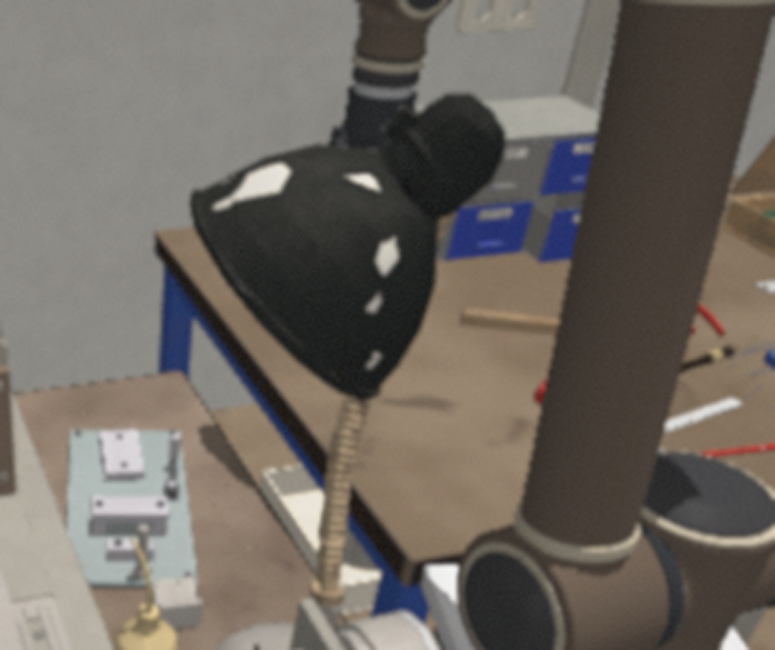

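The lamp hood is solid and sits near the arm's path. Its rim is centred at about (0.345, -0.12, 0.32), with a radius of about 0.115. I'll move to above the entry, on the side away from the lamp, and collect joint data there to identify the arm's geometry.

>>> step_arm(targets=[[4,0,0,-0.1,-1],[8,0,0,-0.2,-1],[12,1,0,-0.3,-1],[16,1.5,0,-0.38,-1],[20,1.8,0,-0.38,-1]])

```text
time: 2.12
position: [0.3983, -0.4681, 0.2316]
orientation: [-2.222, 2.221, -0.001]
contact_force: [0.1, -1.1, -0.1]
finger_gap: 1.003
```

```bash
python3 -c "
from rig import *
s=state();print(s['joint_pos'].tolist(),s['position'].tolist(),s['orientation'])"
```

```text
[-0.8657726113146573, 0.2995315519587046, 0.17715009549330127, 1.4480219784297657, 3.2073219441310774e-05, 2.275601774536084] [0.3983070886697557, -0.46807930793334734, 0.2315558712328094] [-2.22168358e+00  2.22119870e+00 -6.19205741e-04]
```

>>> step_arm(targets=[[3,0,-1,0,-1],[6,0,-3,0,-1],[7.8,2,-6,0,-1],[7.8,3,-8,0,-1],[7.8,3,-8,0,-1]])

```text
time: 2.53
position: [0.4738, -0.435, 0.1456]
orientation: [-2.229, 2.214, 0.015]
contact_force: [-0.5, 0.1, -0.5]
finger_gap: 1.001
```

```bash
python3 - <<'E'
from h import *
s=state();print(s['joint_pos'].tolist(),s['position'].tolist(),s['orientation'],s['contact_force'])
d=camera("side");cv2.imwrite("pics/s3.png",d["img"][:,:,::-1]);c=camera("top");cv2.imwrite("pics/t3.png",c["img"][:,:,::-1])
E
```

```text
[-0.7428802911743224, 0.3695222621882509, 0.08585974510757848, 1.296599897414669, 0.00039927081695671887, 2.3918267097902444] [0.47384960683880895, -0.435016255247436, 0.1455573446348916] [-2.22902853  2.21373699  0.01488225] [-0.53390608  0.08146354 -0.50600841]
```

View pics/s3.png

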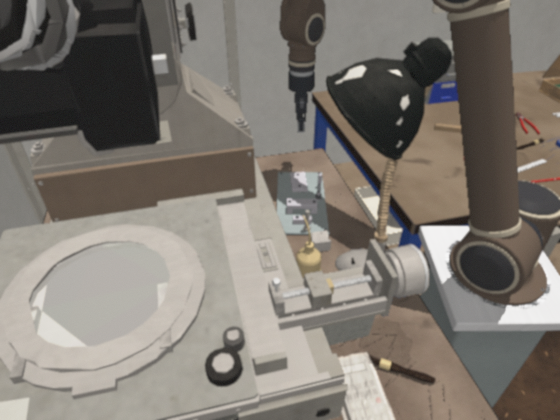

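View pics/t3.png

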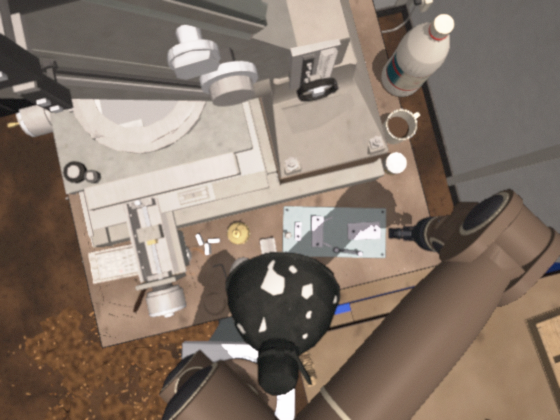

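```bash
python3 - <<'E'
from fit import *
Q=np.array([[.12636,-.04058],[.29953,.17715],[.36952,.08586]]);P=np.array([[np.hypot(.19643625,.48642972),.23055],[np.hypot(.39831,.46808),.231556],[np.hypot(.47385,.435016),.145557]])
def f(x,n=0):
    L2,L3,e,hd=x[:4];g=Q[:,0]-Q[:,1]
    return np.r_[L2*np.sin(Q[:,0])+L3*np.cos(g)+e-P[:,0],hd+L2*np.cos(Q[:,0])-L3*np.sin(g)-P[:,1]]
r=least_squares(f,[.4,.4,0,0]);print(r.x,r.fun)
d=camera("side");c=camera("top")
print(unproj(d,[[303,20],[303,70]],.4), [ (z,proj(d,[.474,-.435,z]).round().tolist()) for z in (.146,.25,.3,.35,.4,.45,.5)])
print(np.linalg.inv(c["camera_from_world"])[:3,3],np.linalg.inv(d["camera_from_world"])[:3,3])
E
```

```text
[ 0.54762324  0.45639044  0.00430041 -0.23673767] [-0.00123639  0.0042518  -0.00301541  0.00013306 -0.00076695  0.00063389]
[[ 0.46417308 -0.66236205  0.4       ]
 [ 0.47842456 -0.230051    0.4       ]] [(0.146, [[300.0, 128.0]]), (0.25, [[301.0, 96.0]]), (0.3, [[301.0, 79.0]]), (0.35, [[302.0, 61.0]]), (0.4, [[302.0, 42.0]]), (0.45, [[303.0, 23.0]]), (0.5, [[303.0, 2.0]])]
[ 0.48219445 -0.11535957  1.19351726] [0.51891731 0.68900158 0.73553515]
```

```bash
cat > skel.py <<'E'
from fit import *
q1,q2,q3=-.74288,.36952,.08586
def skel(h,lat):
    L2,L3,e,hd=.5476,.4564,.0043,-.2367
    d=h-hd
    sh=np.array([0,0,h]); u=np.array([np.cos(q1),np.sin(q1),0]);n=np.array([-u[1],u[0],0])
    z=np.array([0,0,1.])
    el=sh+u*L2*np.sin(q2)+z*L2*np.cos(q2)
    g=q2-q3; w=el+u*(L3*np.cos(g)+e)-z*L3*np.sin(g)
    t=w-z*d
    return [sh,sh+n*lat,el+n*lat,el,w,t]
E
python3 - <<'E'
from skel import *
im=[]
for cam in ("top","side"):
    c=camera(cam)
    a=c["img"][:,:,::-1].copy()
    a=cv2.copyMakeBorder(a,100,100,100,100,cv2.BORDER_CONSTANT)
    for h,col in ((.07,(0,255,0)),(.17,(0,0,255))):
        s=skel(h,0)
        uv=proj(c,np.array(s))+100; print(cam,h,np.round(s[3],3),np.round(s[4],3),(uv-100).round()[[0,3,4,5]].tolist())
        for i in range(5): cv2.line(a,tuple(int(v) for v in uv[i]),tuple(int(v) for v in uv[i+1]),col,2)
    cv2.imwrite(f"pics/k_{cam}.png",cv2.resize(a,None,fx=.95,fy=.95))
E
```

```text
top 0.07 [ 0.146 -0.134  0.581] [ 0.472 -0.433  0.453] [[234.0, 410.0], [289.0, 463.0], [462.0, 237.0], [409.0, 234.0]]
top 0.17 [ 0.146 -0.134  0.681] [ 0.472 -0.433  0.553] [[229.0, 428.0], [291.0, 510.0], [490.0, 239.0], [409.0, 234.0]]
side 0.07 [ 0.146 -0.134  0.581] [ 0.472 -0.433  0.453] [[506.0, 248.0], [489.0, -6.0], [304.0, 22.0], [300.0, 129.0]]
side 0.17 [ 0.146 -0.134  0.681] [ 0.472 -0.433  0.553] [[521.0, 215.0], [506.0, -69.0], [305.0, -21.0], [300.0, 129.0]]
```

View pics/k_top.png

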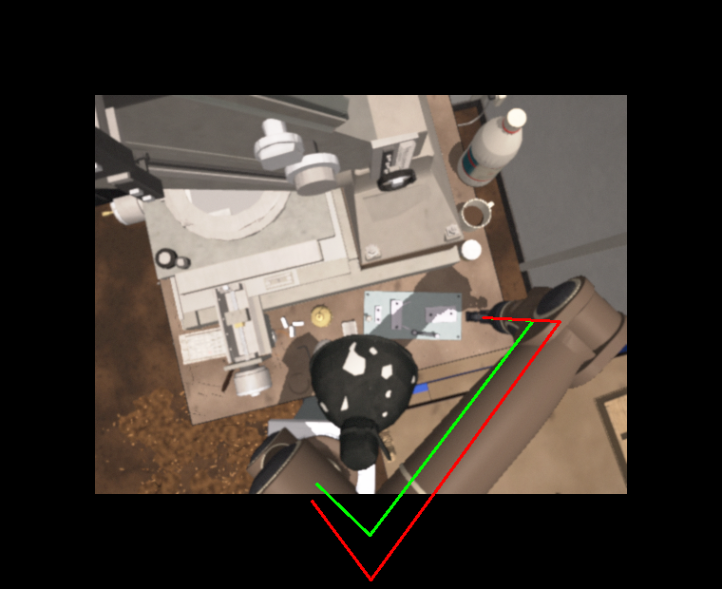

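View pics/k_side.png

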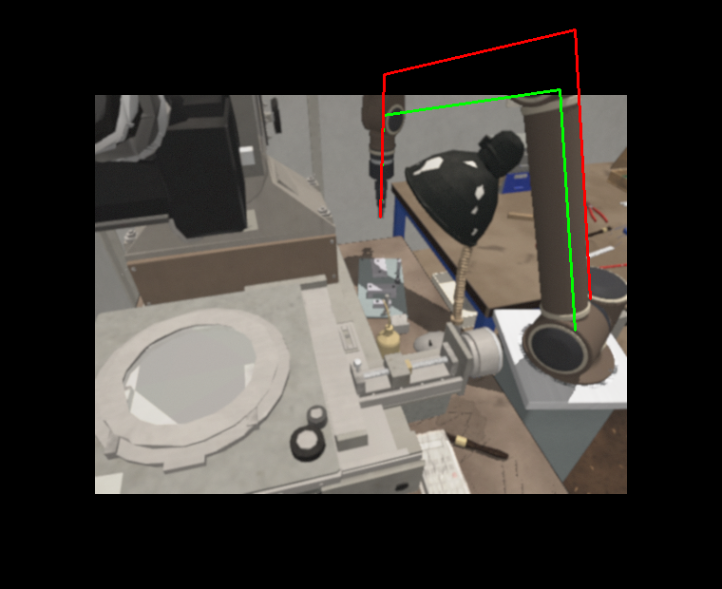

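```bash
python3 - <<'E'
from skel import *
c=camera("top");d=camera("side")
u=np.array([np.cos(q1),np.sin(q1),0]);n=np.array([-u[1],u[0],0])
for h in (.07,.1,.13,.16):
  for lat in (.1,.15,.2):
    s=skel(h,0); print(h,lat,"cap",proj(d,s[0]+n*lat).round()[0],"upper mid",proj(d,(s[0]*.3+s[3]*.7)+n*lat).round()[0], "topview upper base",proj(c,s[0]+n*lat).round()[0])
for h in (.07,.1,.13,.16):
  for lat in (0,-.03,-.06):
    s=skel(h,0); print(h,lat,"fore .2,.9",proj(c,s[3]*.8+s[4]*.2+n*lat).round()[0],proj(c,s[3]*.1+s[4]*.9+n*lat).round()[0],"w",proj(c,s[4]).round()[0],proj(d,s[4]).round()[0])
crop(c,(300,180,560,420),3,"pics/t4.png");crop(d,(250,0,560,230),2.5,"pics/s4.png")
E
```

```text
0.07 0.1 cap [489. 271.] upper mid [476.  98.] topview upper base [206. 383.]
0.07 0.15 cap [480. 284.] upper mid [465. 107.] topview upper base [193. 369.]
0.07 0.2 cap [471. 297.] upper mid [452. 116.] topview upper base [179. 356.]
0.1 0.1 cap [494. 261.] upper mid [481.  83.] topview upper base [204. 387.]
0.1 0.15 cap [485. 274.] upper mid [470.  91.] topview upper base [191. 373.]
0.1 0.2 cap [475. 288.] upper mid [457.  99.] topview upper base [177. 360.]
0.13 0.1 cap [499. 251.] upper mid [486.  66.] topview upper base [202. 392.]
0.13 0.15 cap [489. 264.] upper mid [474.  73.] topview upper base [188. 378.]
0.13 0.2 cap [479. 278.] upper mid [462.  82.] topview upper base [174. 364.]
0.16 0.1 cap [503. 241.] upper mid [491.  49.] topview upper base [200. 397.]
0.16 0.15 cap [494. 254.] upper mid [479.  55.] topview upper base [185. 382.]
0.16 0.2 cap [484. 267.] upper mid [467.  63.] topview upper base [171. 367.]
0.07 0 fore .2,.9 [330. 410.] [448. 256.] w [462. 237.] [304.  22.]
0.07 -0.03 fore .2,.9 [345. 424.] [460. 268.] w [462. 237.] [304.  22.]
0.07 -0.06 fore .2,.9 [359. 439.] [473. 280.] w [462. 237.] [304.  22.]
0.1 0 fore .2,.9 [332. 419.] [455. 257.] w [469. 238.] [304.   9.]
0.1 -0.03 fore .2,.9 [348. 434.] [468. 270.] w [469. 238.] [304.   9.]
0.1 -0.06 fore .2,.9 [363. 449.] [481. 282.] w [469. 238.] [304.   9.]
0.13 0 fore .2,.9 [335. 430.] [463. 258.] w [478. 238.] [304.  -4.]
0.13 -0.03 fore .2,.9 [351. 445.] [477. 272.] w [478. 238.] [304.  -4.]
0.13 -0.06 fore .2,.9 [367. 461.] [490. 285.] w [478. 238.] [304.  -4.]
0.16 0 fore .2,.9 [338. 441.] [471. 260.] w [487. 238.] [305. -17.]
0.16 -0.03 fore .2,.9 [355. 457.] [486. 274.] w [487. 238.] [305. -17.]
0.16 -0.06 fore .2,.9 [372. 474.] [500. 288.] w [487. 238.] [305. -17.]
```

View pics/t4.png

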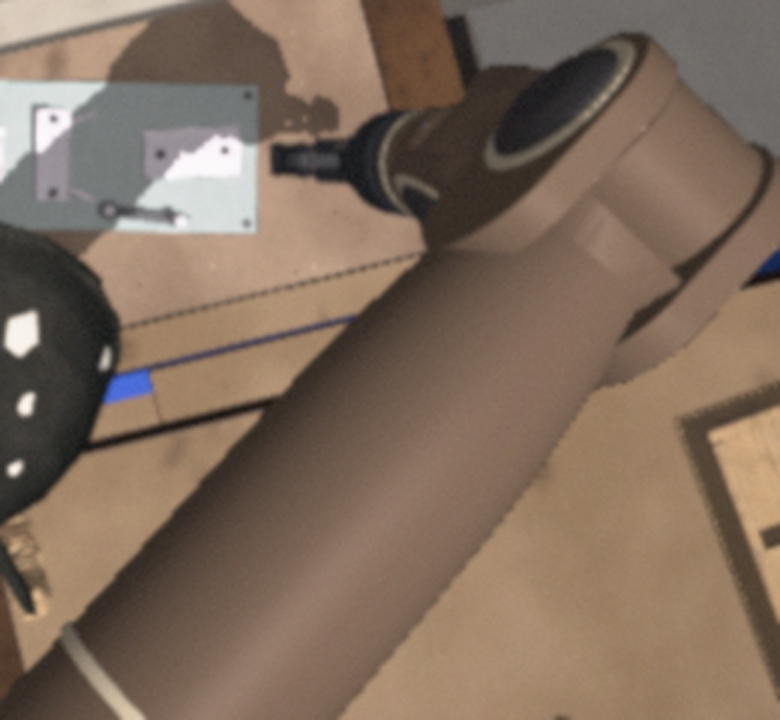

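View pics/s4.png

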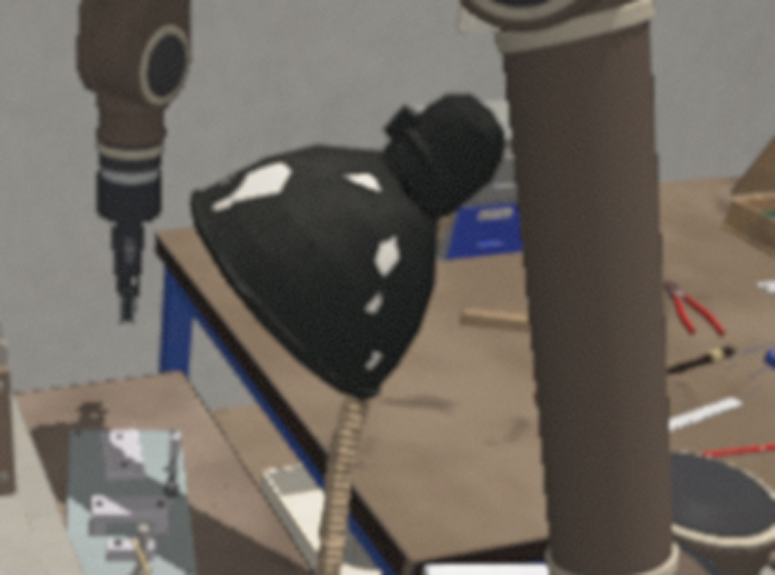

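```bash
python3 - <<'E'
from h import *
s=state();print(s['position'],s['time'])
c=camera("top");d=camera("side")
x,y,z=s['position']
for dy in (.0425,.057,-.0425,-.057):
  for dz in (0,.013): print(dy,dz,proj(d,[x,y+dy,z+dz]).round(1)[0],proj(c,[x,y+dy,z+dz]).round(1)[0])
crop(c,(380,210,460,270),9,"pics/t5.png");crop(d,(280,70,330,140),8,"pics/s5.png")
E
```

```text
[ 0.47456683 -0.4400563   0.15305214] 2.9333
0.0425 0 [299.8 132.2] [395.4 232.8]
0.0425 0.013 [300.  128.2] [396.9 232.9]
0.057 0 [300.  134.5] [389.5 232.7]
0.057 0.013 [300.1 130.5] [390.9 232.8]
-0.0425 0 [299.1 119. ] [429.8 233.5]
-0.0425 0.013 [299.2 115.2] [431.7 233.6]
-0.057 0 [299.  116.9] [435.7 233.6]
-0.057 0.013 [299.1 113.1] [437.6 233.7]
```

View pics/t5.png

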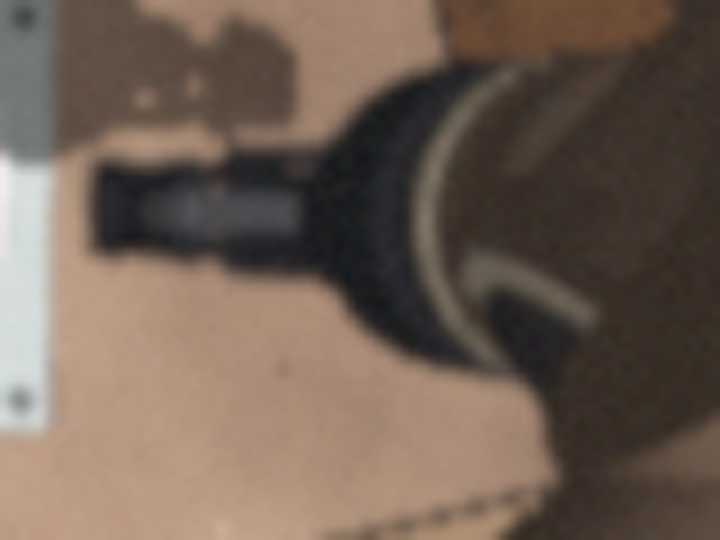

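View pics/s5.png

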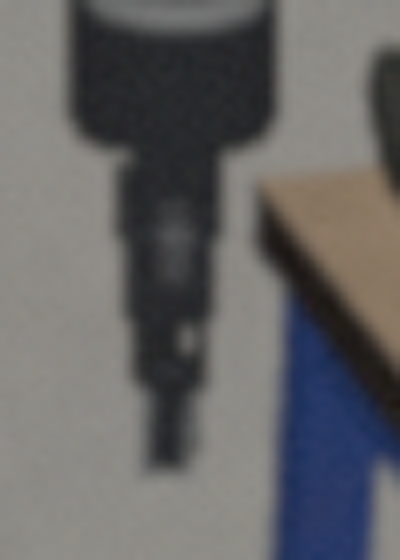

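Triangulation and the arm fit show the forearm's final pass close to the lamp knob. With the jaws along the lane and open, I can push with the front finger's back, which keeps the arm farther away. The open tips sit about 13 mm above the TCP. I'll descend behind the plate.

>>> step_arm(targets=[[0.5,-2.5,-2,0,-1],[0.5,-2.5,-5,0,-1],[0.5,-2.5,-8,0,-1],[0.5,-2.5,-10.5,0,-1],[0.5,-2.5,-10.5,0,-1]])

```text
time: 3.45
position: [0.4769, -0.4617, 0.0405]
orientation: [2.225, -2.218, -0.014]
contact_force: [-0.1, 0.1, -0.2]
finger_gap: 1.005
```

```bash
python3 - <<'E'
from h import *
c=camera("top");d=camera("side")
s=state();print(s['position'],s['orientation'],s['contact_force'],s['time'])
crop(c,(270,190,460,310),4,"pics/t6.png");crop(d,(260,110,350,230),5,"pics/s6.png");cv2.imwrite("pics/t6f.png",c["img"][:,:,::-1])
E
```

```text
[ 0.47907292 -0.46355396  0.04612863] [ 2.22535416 -2.21749968 -0.00272853] [-0.2753331  -0.83972162  0.85616364] 3.55
```

View pics/t6.png

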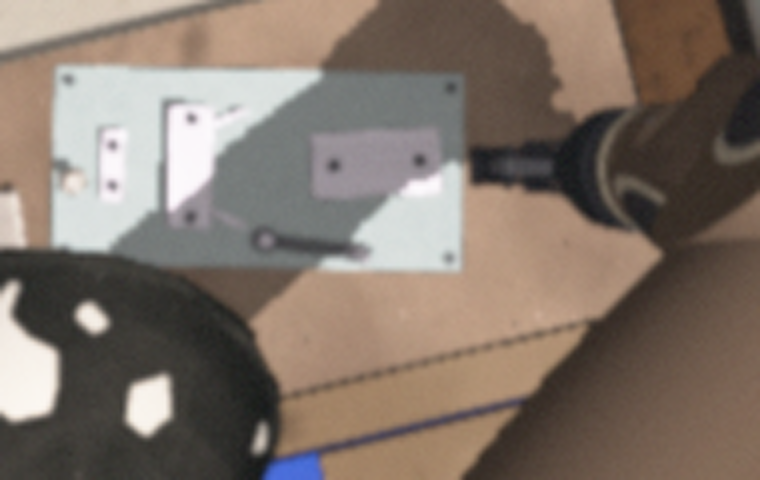

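View pics/s6.png

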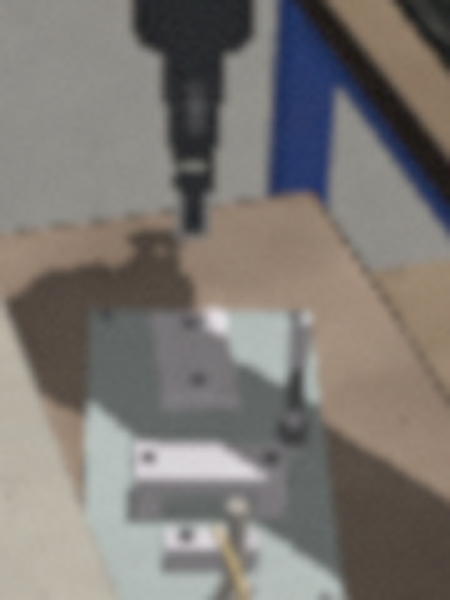

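View pics/t6f.png

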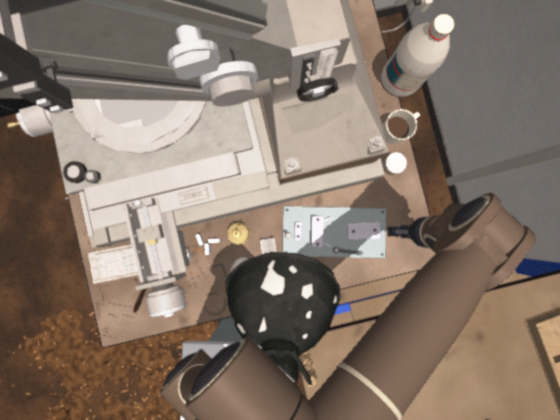

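```bash
python3 - <<'E'
from h import *
d=camera("side");s=state();print(s['position'],s['joint_pos'].tolist(),s['effort'].round(2),s['time'])
print([proj(d,[.21,-.119,z]).round().tolist() for z in (.5,.55,.6)],[proj(d,[.198,-.19,z]).round().tolist() for z in (.5,.55,.6)])
crop(d,(300,0,560,200),3,"pics/s7.png")
E
```

```text
[ 0.47994656 -0.46431665  0.04778446] [-0.7688573940372472, 0.44427355858118633, -0.022292352219977576, 1.102973744726918, 2.307664258194277e-05, 2.369106439644504] [-7.000e-02 -5.972e+01  3.206e+01  3.000e-02 -0.000e+00 -0.000e+00] 3.6
[[[447.0, 41.0]], [[453.0, 13.0]], [[460.0, -17.0]]] [[[442.0, 30.0]], [[448.0, 4.0]], [[454.0, -24.0]]]
```

View pics/s7.png

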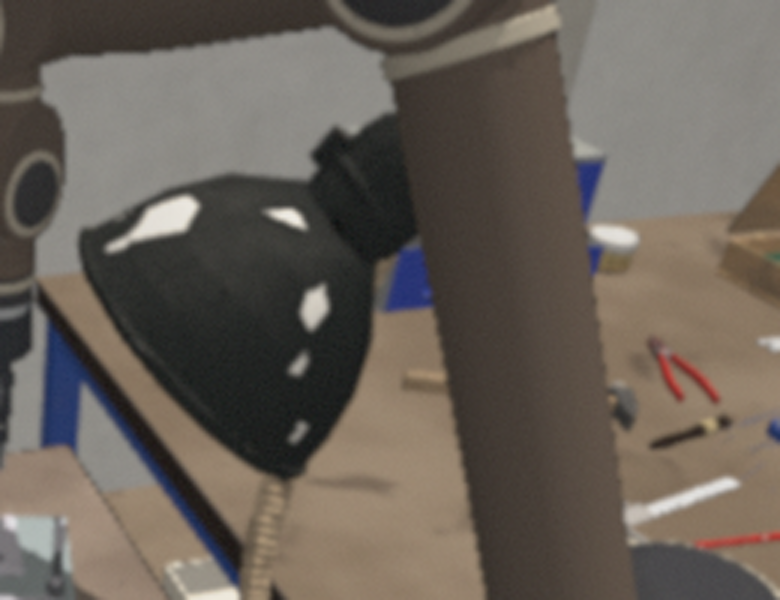

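```bash
cat > arm.py <<'E'
from fit import *
def pts(q,h):
    L2,L3,e,hd=.5476,.4564,.0043,-.2367
    q1,q2,q3=q[:3];u=np.array([np.cos(q1),np.sin(q1),0]);n=np.array([-u[1],u[0],0]);z=np.array([0,0,1.])
    sh=np.array([0,0,h]);el=sh+u*L2*np.sin(q2)+z*L2*np.cos(q2);g=q2-q3
    return sh,el,el+u*(L3*np.cos(g)+e)-z*L3*np.sin(g),n
E
python3 - <<'E'
from arm import *
d=camera("side");c=camera("top");q=state()["joint_pos"]
for h in (.1,.13,.16):
    sh,el,w,n=pts(q,h)
    f=lambda x:np.r_[proj(d,sh+x[0]*(el-sh)+n*x[2])[0]-[470,100],proj(d,sh+x[1]*(el-sh)+n*x[2])[0]-[486,197]]
    r=least_squares(f,[.6,.2,.1]);print(h,r.x,r.fun,el,w)
def seg(a,b,p):
    t=np.clip((p-a)@(b-a)/((b-a)@(b-a)),0,1);return np.linalg.norm(a+t*(b-a)-p),a+t*(b-a)
crop(c,(160,270,360,420),4,"pics/t8.png")
E
```

```text
0.1 [0.63818062 0.26871679 0.09004515] [ 0.35081006 -0.05742059 -0.3818512   0.05758329] [ 0.16878407 -0.16324331  0.59470124] [ 0.46518454 -0.44991367  0.39026163]
0.13 [0.60012049 0.24356211 0.11680066] [ 0.35081007 -0.05742059 -0.38185118  0.0575833 ] [ 0.16878407 -0.16324331  0.62470124] [ 0.46518454 -0.44991367  0.42026163]
0.16 [0.56206036 0.21840743 0.14355617] [ 0.35081006 -0.05742059 -0.3818512   0.0575833 ] [ 0.16878407 -0.16324331  0.65470124] [ 0.46518454 -0.44991367  0.45026163]
```

View pics/t8.png

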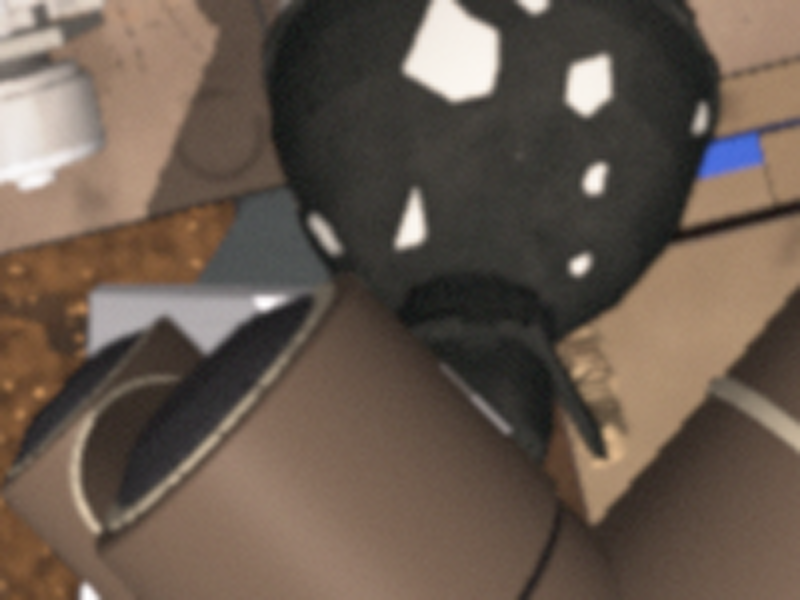

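```bash
python3 - <<'E'
from arm import *
s=state();q=s["joint_pos"];p=s["position"]
Q=np.array([[.12636,-.04058],[.29953,.17715],[.36952,.08586],[q[1],q[2]]]);P=np.array([[np.hypot(.19643625,.48642972),.23055],[np.hypot(.39831,.46808),.231556],[np.hypot(.47385,.435016),.145557],[np.hypot(p[0],p[1]),p[2]]])
def f(x):
    x=np.r_[x,np.zeros(6-len(x))]
    L2,L3,e,hd,a,b=x;g=Q[:,0]-Q[:,1]+b
    return np.r_[L2*np.sin(Q[:,0]+a)+L3*np.cos(g)+e-P[:,0],hd+L2*np.cos(Q[:,0]+a)-L3*np.sin(g)-P[:,1]]
for k in (4,6):
    r=least_squares(f,[.5,.45,0,-.2,0,0][:k],x_scale=.1);print(r.x.round(4),r.fun.round(4))
r=least_squares(lambda x:np.r_[f(np.r_[x[0],x[1],0,x[2],x[3],x[4]])],[.5,.45,-.2,0,0]);print(r.x.round(4),r.fun.round(4))
E
```

```text
[ 0.6008  0.4488  0.0009 -0.2901] [-0.0055  0.009   0.0055 -0.009   0.0008 -0.0024 -0.001   0.0027]
[ 0.5274  0.4564 -0.     -0.3026  0.0035 -0.1893] [ 0.     -0.0018  0.0034 -0.0016  0.0001 -0.0002  0.      0.0001]
[ 0.5274  0.4564 -0.3026  0.0035 -0.1893] [ 0.     -0.0018  0.0034 -0.0016  0.0001 -0.0002  0.      0.0001]
```

```bash
cat > arm.py <<'E'
from fit import *
def pts(q,h):
    L2,L3,hd,a,b=.5274,.4564,-.3026,.0035,-.1893
    q1,q2,q3=q[:3];u=np.array([np.cos(q1),np.sin(q1),0]);n=np.array([-u[1],u[0],0]);z=np.array([0,0,1.])
    sh=np.array([0,0,h]);el=sh+u*L2*np.sin(q2+a)+z*L2*np.cos(q2+a);g=q2-q3+b
    return sh,el,el+u*L3*np.cos(g)-z*L3*np.sin(g),n
def ik(x,y,z,h):
    def f(v): return pts([np.arctan2(y,x),v[0],v[1]],h)[2]-[x,y,z+h+.3026]
    r=least_squares(f,[.4,0]);return [np.arctan2(y,x),*r.x]
def segd(a,b,p):
    t=np.clip((p-a)@(b-a)/((b-a)@(b-a)),0,1);return np.linalg.norm(a+t*(b-a)-p)
E
python3 - <<'E'
from arm import *
d=camera("side");c=camera("top");q=state()["joint_pos"]
K=np.array([.231,-.119,.467])
for h in (.1,.13,.16,.19):
    sh,el,w,n=pts(q,h)
    f=lambda x:np.r_[proj(d,sh+x[0]*(el-sh)+n*x[2])[0]-[470,100],proj(d,sh+x[1]*(el-sh)+n*x[2])[0]-[486,197]]
    r=least_squares(f,[.6,.2,.1]);lat=r.x[2];print(h,lat.round(3),r.fun.round(1),el.round(3),w.round(3))
    print(" fore axis side",[proj(d,el*(1-t)+w*t-n*.025)[0].round().tolist() for t in (.4,.7,.9)],"low",[proj(d,el*(1-t)+w*t-n*.025-[0,0,.055])[0].round().tolist() for t in (.4,.7,.9)],"top axis",[proj(c,el*(1-t)+w*t-n*.025)[0].round().tolist() for t in (.3,.9)])
    for P in ([.48,-.464,.048],[.48,-.464,0],[.479,-.4,0],[.475,-.316,0],[.475,-.29,.0],[.475,-.27,.01],[.47,-.331,.03]):
        sh,el,w,n=pts(ik(*P,h),h)
        print("  ",P,"upper",round(segd(sh+n*lat,el+n*lat,K),3),"fore",round(segd(el-n*.025,w-n*.025,K),3),"elbow",el.round(3))
E
```

```text
0.1 0.088 [ 0.2 -0.  -0.2  0. ] [ 0.164 -0.158  0.576] [ 0.479 -0.464  0.451]
 fore axis side [[397.0, 4.0], [347.0, 11.0], [319.0, 15.0]] low [[393.0, 30.0], [345.0, 34.0], [318.0, 37.0]] top axis [[378.0, 387.0], [475.0, 261.0]]
   [0.48, -0.464, 0.048] upper 0.066 fore 0.14 elbow [ 0.164 -0.159  0.575]
   [0.48, -0.464, 0] upper 0.054 fore 0.136 elbow [ 0.174 -0.168  0.568]
   [0.479, -0.4, 0] upper 0.095 fore 0.121 elbow [ 0.158 -0.132  0.586]
   [0.475, -0.316, 0] upper 0.147 fore 0.096 elbow [ 0.133 -0.089  0.602]
   [0.475, -0.29, 0.0] upper 0.161 fore 0.087 elbow [ 0.126 -0.077  0.606]
   [0.475, -0.27, 0.01] upper 0.175 fore 0.083 elbow [ 0.117 -0.067  0.61 ]
   [0.47, -0.331, 0.03] upper 0.15 fore 0.107 elbow [ 0.124 -0.088  0.605]
0.13 0.115 [ 0.2 -0.  -0.2  0. ] [ 0.164 -0.158  0.606] [ 0.479 -0.464  0.481]
 fore axis side [[399.0, -11.0], [349.0, -2.0], [320.0, 3.0]] low [[395.0, 16.0], [347.0, 22.0], [319.0, 26.0]] top axis [[382.0, 394.0], [483.0, 263.0]]
   [0.48, -0.464, 0.048] upper 0.088 fore 0.162 elbow [ 0.164 -0.159  0.605]
   [0.48, -0.464, 0] upper 0.077 fore 
[... 1216 characters left out ...]
6] [ 0.479 -0.464  0.541]
 fore axis side [[404.0, -42.0], [351.0, -30.0], [321.0, -23.0]] low [[399.0, -13.0], [349.0, -4.0], [320.0, 1.0]] top axis [[393.0, 412.0], [502.0, 266.0]]
   [0.48, -0.464, 0.048] upper 0.14 fore 0.21 elbow [ 0.164 -0.159  0.665]
   [0.48, -0.464, 0] upper 0.133 fore 0.202 elbow [ 0.174 -0.168  0.658]
   [0.479, -0.4, 0] upper 0.168 fore 0.19 elbow [ 0.158 -0.132  0.676]
   [0.475, -0.316, 0] upper 0.214 fore 0.169 elbow [ 0.133 -0.089  0.692]
   [0.475, -0.29, 0.0] upper 0.227 fore 0.162 elbow [ 0.126 -0.077  0.696]
   [0.475, -0.27, 0.01] upper 0.24 fore 0.16 elbow [ 0.117 -0.067  0.7  ]
   [0.47, -0.331, 0.03] upper 0.213 fore 0.182 elbow [ 0.124 -0.088  0.695]
```

The refined fit shows the upper arm is closest to the lamp knob right here, at long reach. I'll shut the fingers so the arm can stay closer in, then come down just behind the plate.

>>> step_arm(targets=[[0,1,0,0,1],[0,2.5,0,0,1],[0,4,0,0,1],[0,5.1,0,0,1],[0,5.1,0,0,1]])

```text
time: 4.22
position: [0.4797, -0.4105, 0.047]
orientation: [-2.228, 2.215, 0.0]
contact_force: [0.1, -0.8, 0.1]
finger_gap: 0.294
```

>>> step_arm(targets=[[0,0,0,0,1],[0,0,-0.5,0,1],[0,0,-1.2,0,1],[0,0,-2,0,1],[0,0,-2,0,1]])

```text
time: 4.63
position: [0.4784, -0.4124, 0.0237]
orientation: [2.225, -2.218, -0.005]
contact_force: [-0.5, 0.0, -0.6]
finger_gap: 0.002
```

```bash
python3 - <<'E'
from h import *
c=camera("top");d=camera("side")
s=state();print(s['position'],s['orientation'],s['contact_force'],s['finger_gap'],s['time'],s['effort'].round(1))
crop(c,(290,190,430,270),5,"pics/t9.png");crop(d,(270,120,340,200),7,"pics/s9.png")
E
```

```text
[ 0.47894756 -0.41267628  0.02512464] [ 2.22503099 -2.21762599 -0.00310562] [-0.09029215 -0.07448234 -0.28941086] 0.00016700580561269222 4.7333 [  0.  -57.9  32.5  -0.1   0.   -0. ]
```

View pics/t9.png

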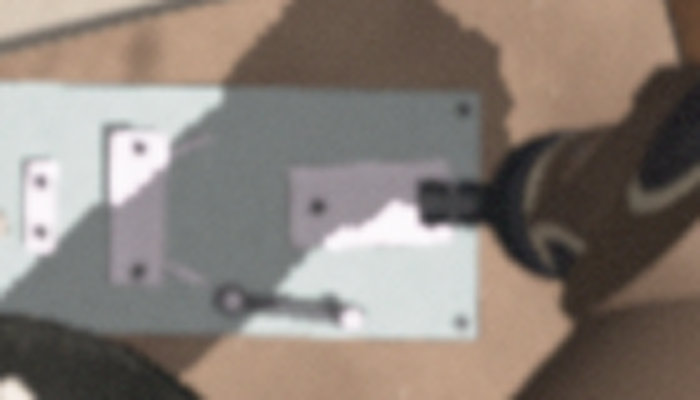

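View pics/s9.png

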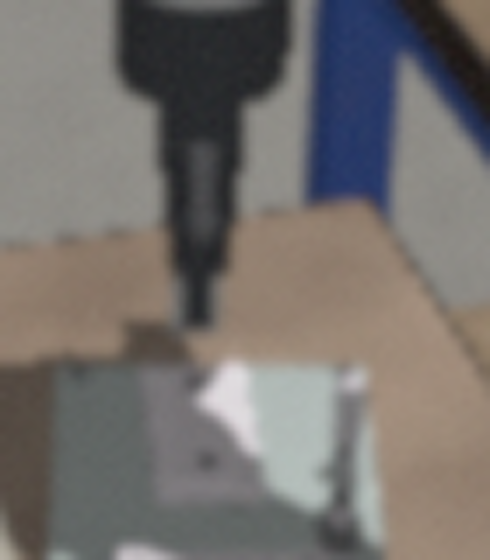

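```bash
python3 - <<'E'
from h import *
c=camera("top");d=camera("side");p=state()['position'];print(p)
print("tcp side",proj(d,p),proj(d,p+[0,.0145,0]),proj(d,p+[0,.0145,.013]))
for z in (.025,.038,.06,.08,.1): print(z,unproj(c,[[373.6,230.5],[379.6,230.5]],z).round(4).tolist())
E
```

```text
[ 0.4795022  -0.41301907  0.02614166]
tcp side [[297.05449458 165.72296415]] [[297.1513237  168.24005337]] [[297.24819284 164.72918618]]
0.025 [[0.4788, -0.3717, 0.025], [0.4791, -0.3884, 0.025]]
0.038 [[0.4788, -0.3689, 0.038], [0.4791, -0.3853, 0.038]]
0.06 [[0.4789, -0.364, 0.06], [0.4792, -0.3802, 0.06]]
0.08 [[0.4789, -0.3596, 0.08], [0.4792, -0.3755, 0.08]]
0.1 [[0.479, -0.3553, 0.1], [0.4793, -0.3708, 0.1]]
```

```bash
python3 - <<'E'
from h import *
c=camera("top");d=camera("side")
x,y,z=state()['position']
a=c["img"][205:255,345:425,::-1]
cv2.imwrite("pics/t10.png",cv2.resize(a,None,fx=9,fy=9,interpolation=cv2.INTER_NEAREST))
for dy,zz in ((0,0),(.0145,0),(.0145,.035),(.04,.06),(.042,.073),(.042,.12)): print(dy,zz,((proj(c,[x,y+dy,z+zz])[0]-[345,205])*9+4).round())
crop(d,(260,100,350,190),7,"pics/s10.png")
E
```

```text
0 0 [397. 233.]
0.0145 0 [350. 232.]
0.0145 0.035 [378. 233.]
0.04 0.06 [312. 232.]
0.042 0.073 [316. 232.]
0.042 0.12 [356. 233.]
```

View pics/t10.png

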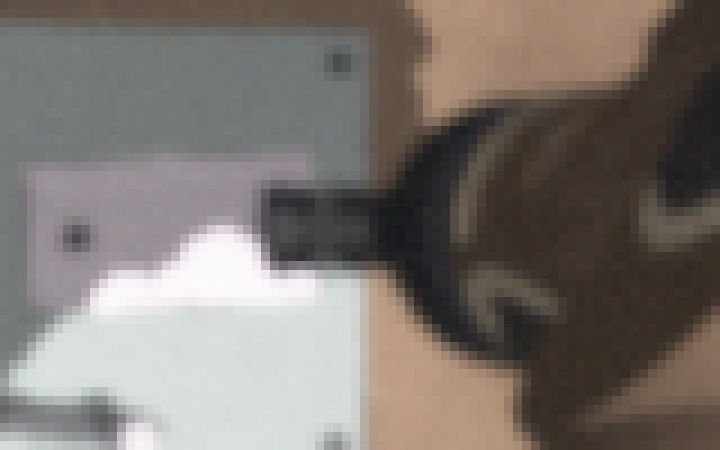

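View pics/s10.png

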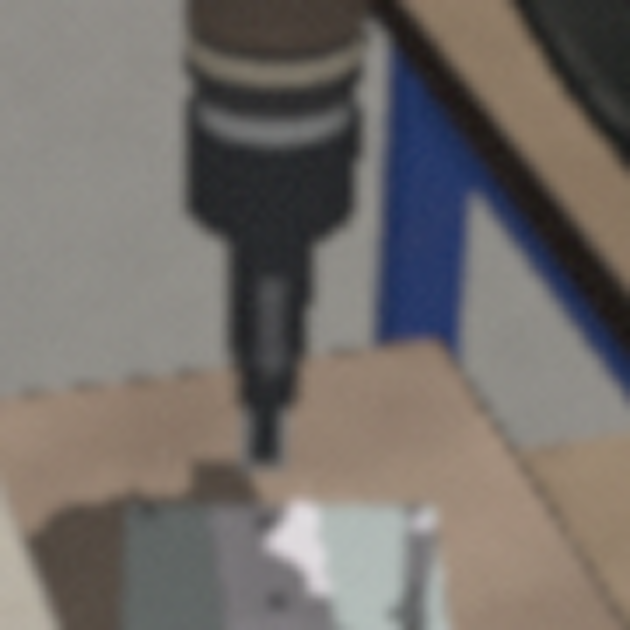

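Shut, the finger knuckles bulge about 5 cm ahead of the tips, roughly 35 mm above them. The plan is to push the first half with the fingers shut, then reopen and finish with the front finger's back, so nothing hangs over the bridge. Descending now.

>>> step_arm(targets=[[0,0,-0.5,0,1],[0,0,-1,0,1],[0,0,-1.3,0,1],[0,0,-1.3,0,1],[0,0,-1.3,0,1]])

```text
time: 5.35
position: [0.4793, -0.4126, 0.0128]
orientation: [2.226, -2.217, -0.001]
contact_force: [0.1, -0.1, 0.5]
finger_gap: 0.002
```

>>> step_arm(targets=[[0,0.4,0,0,1],[0,0.8,0,0,1],[0,1.2,0,0,1],[0,1.6,0,0,1],[0,2,0,0,1]])

```text
time: 5.77
position: [0.4797, -0.3928, 0.0136]
orientation: [2.225, -2.217, 0.002]
contact_force: [-0.3, -2.7, 1.3]
finger_gap: 0.0
```

```bash
cat > look.py <<'E'
import sys
from h import *
tag=sys.argv[1]
c=camera("top");d=camera("side");s=state()
print("pos",s['position'].round(4),"F",s['contact_force'].round(1),"gap",round(s['finger_gap'],2),"t",s['time'],"eff",s['effort'].round(1))
for n,k in (("t",c),("s",d)):
    r=mark_of(k,"plate");print(n,[(np.round(q["position"],4).tolist(),round(q["conf"],2)) for q in r[:2]])
crop(c,(290,190,430,280),5,f"pics/t{tag}.png");crop(d,(260,110,350,220),6,f"pics/s{tag}.png")
E
python3 look.py 11
```

```text
pos [ 0.4797 -0.3921  0.0136] F [-0.5  0.4  1.1] gap 0.0 t 5.8667 eff [ -0.  -56.5  32.2  -0.2  -0.1   0. ]
t [([0.4797, -0.3436, 0.0106], 0.86)]
s [([0.478, -0.3397, 0.0098], 0.76), ([0.47, -0.1663, 0.0172], 0.28)]
```

View pics/t11.png

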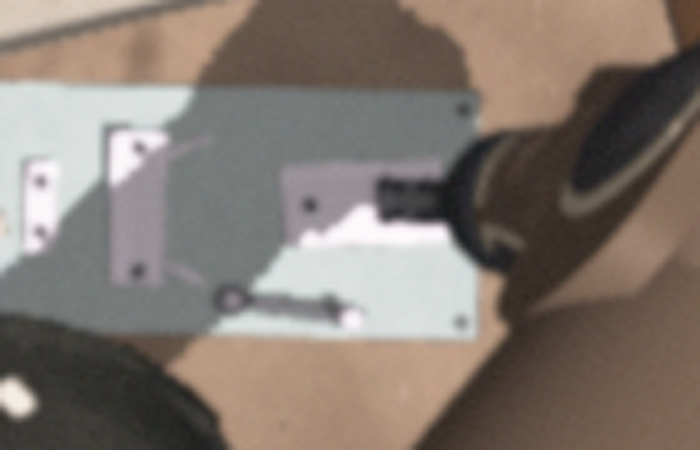

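View pics/s11.png

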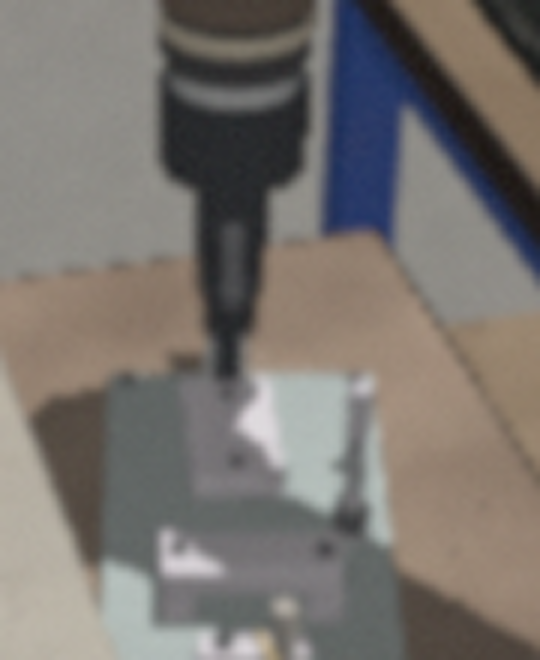

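Contact made: about 3 N, and the plate slid roughly 4 mm. Continuing, with a slight drift towards the lane's middle.

>>> step_arm(targets=[[0,0.5,0,0,1],[-0.05,1,0,0,1],[-0.05,1.5,0,0,1],[-0.1,2,0,0,1],[-0.1,2.5,0,0,1]])

```text
time: 6.38
position: [0.4786, -0.3676, 0.0136]
orientation: [2.225, -2.217, 0.001]
contact_force: [0.1, -3.2, 2.3]
finger_gap: 0.002
```

```bash
python3 look.py 12
```

```text
pos [ 0.4786 -0.3667  0.0135] F [-0.5 -0.2  4.2] gap -0.0 t 6.4833 eff [  0.2 -52.8  30.8  -0.3  -0.    0.1]
t [([0.4799, -0.3158, 0.0129], 0.67)]
s [([0.4801, -0.3133, 0.0101], 0.77)]
```

View pics/t12.png

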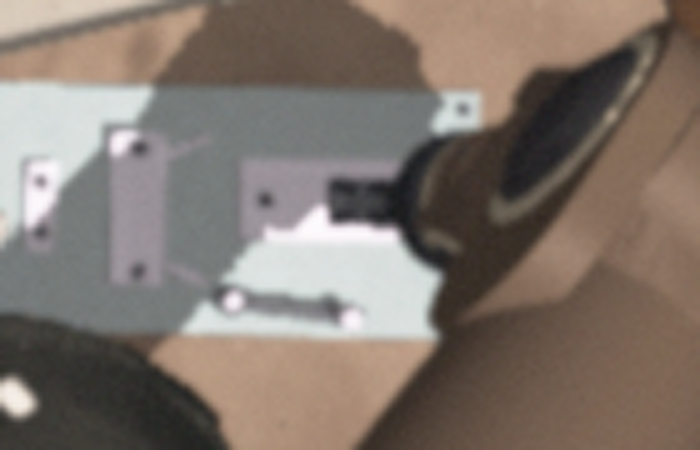

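View pics/s12.png

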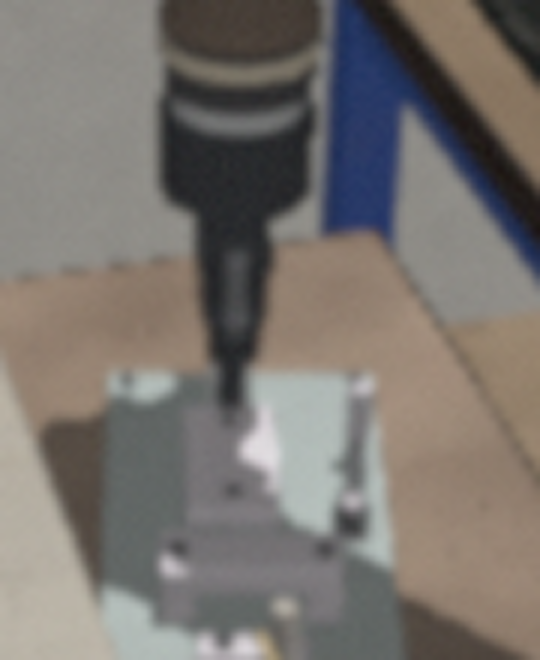

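>>> step_arm(targets=[[0,-0.2,0,0,1],[0,-0.3,0,0,1],[0,-0.3,0,0,1]])

```text
time: 6.83
position: [0.4787, -0.3694, 0.0134]
orientation: [-2.224, 2.215, 0.003]
contact_force: [-0.2, 3.9, 6.1]
finger_gap: -0.001
```

>>> step_arm(targets=[[0,0,0.2,0,1],[0,0,0.2,0,1],[0,0,0.2,0,1]])

```text
time: 7.08
position: [0.4783, -0.3706, 0.0149]
orientation: [2.226, -2.217, -0.001]
contact_force: [0.0, 0.8, 0.0]
finger_gap: -0.002
```

```bash
python3 -c "
from rig import *
s=state();print(s['position'],s['contact_force'],s['wrist_torque'],s['time'])"
```

```text
[ 0.47833654 -0.37055133  0.01486583] [0.04679933 0.83547186 0.00885496] [ 0.04391216  0.02423025 -0.01248454] 7.0833
```

```bash
python3 - <<'E'
from h import *
d=camera("side");c=camera("top")
p=state()['position'];print(p)
for q in ([.456,-.362,.02],[.5,-.362,.02],p,p+[0,.005,0],p+[0,.0145,0],p+[0,.005,-.005]): print(((proj(d,q)[0]-[280,160])*15+7).round())
crop(d,(280,160,325,200),15,"pics/s13.png")
E
```

```text
[ 0.47834451 -0.37063727  0.01484346]
[382. 254.]
[167. 253.]
[271. 251.]
[272. 264.]
[273. 291.]
[271. 284.]
```

View pics/s13.png

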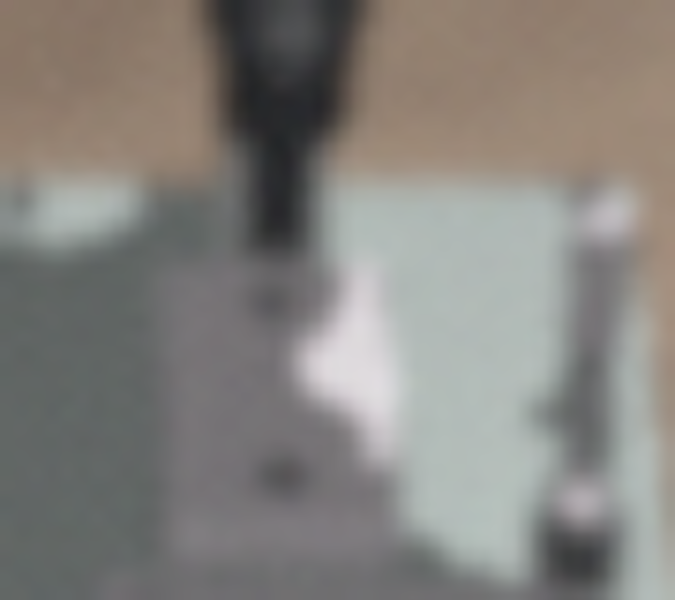

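The finger sits properly behind the plate's rear edge, and the plate is flat. The shut tip was just grazing the base: a 6 N upward reading went to 0 after raising. I'll raise 2 mm more and carry on.

>>> step_arm(targets=[[0,0,0.2,0,1],[0,0.5,0.2,0,1],[-0.05,1,0.2,0,1],[-0.1,1.5,0.2,0,1],[-0.15,2,0.2,0,1]])

```text
time: 7.6
position: [0.4771, -0.3505, 0.0174]
orientation: [2.225, -2.217, 0.001]
contact_force: [-0.1, -2.5, -0.7]
finger_gap: 0.001
```

>>> step_arm(targets=[[-0.1,0.4,0,0,1],[-0.15,0.8,0,0,1],[-0.2,1.2,0,0,1],[-0.25,1.6,0,0,1],[-0.25,1.6,0,0,1]])

```text
time: 8.02
position: [0.4744, -0.3338, 0.0173]
orientation: [-2.226, 2.216, 0.001]
contact_force: [-0.1, -0.8, -0.5]
finger_gap: 0.004
```

```bash
python3 look.py 14
```

```text
pos [ 0.4744 -0.3342  0.0172] F [0.1 0.2 0. ] gap 0.0 t 8.1167 eff [  0.1 -52.5  32.2  -0.    0.    0. ]
t [([0.4768, -0.283, 0.0114], 0.65)]
s []
```

View pics/t14.png

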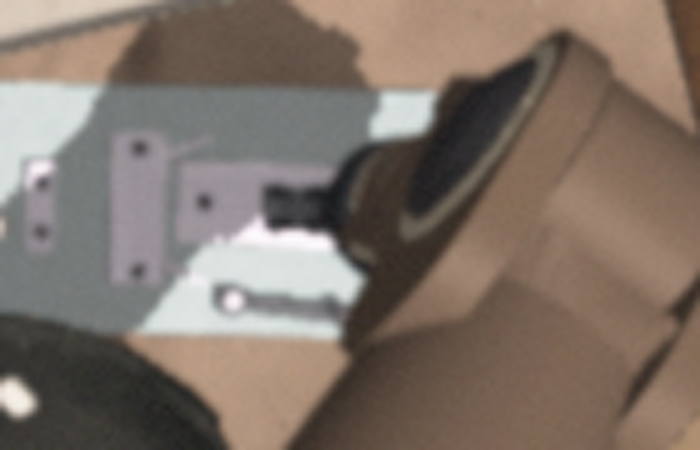

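View pics/s14.png

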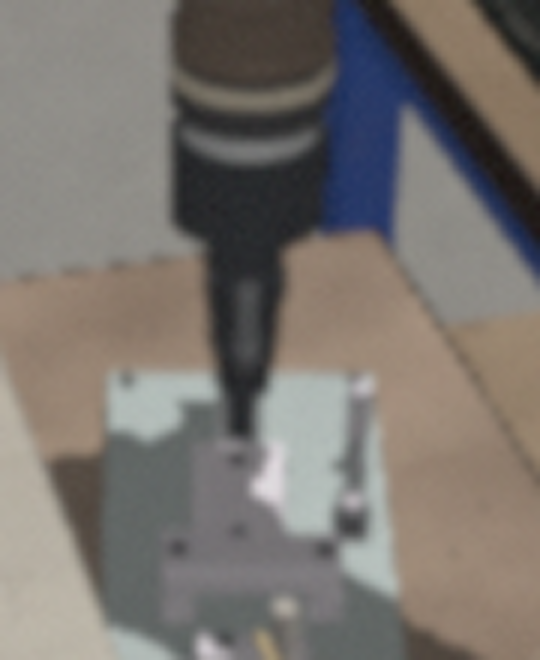

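The plate's nose is now entering the cheeks, about 3–4 mm off the middle and nearly straight. I'll back off, open the fingers, and lower to finish with the front finger's back.

>>> step_arm(targets=[[0,-1,0,0,1],[0.1,-3,0,0,1],[0.2,-5,0,0,1],[0.2,-6.2,0,0,0],[0.2,-6.2,0,0,-1]])

```text
time: 8.63
position: [0.4765, -0.3996, 0.0171]
orientation: [2.223, -2.22, 0.001]
contact_force: [0.0, -0.4, 0.2]
finger_gap: 0.273
```

>>> step_arm(targets=[[0,0,0,0,-1],[0,0,0,0,-1],[0,0,0,0,-1],[0,0,-0.5,0,-1],[0,0,-1.0,0,-1]])

```text
time: 9.05
position: [0.4768, -0.3964, 0.0073]
orientation: [-2.226, 2.216, -0.001]
contact_force: [0.5, -0.2, -0.0]
finger_gap: 0.977
```

>>> step_arm(targets=[[0,0,-0.2,0,-1],[0,0,-0.4,0,-1],[0,0,-0.4,0,-1]])

```text
time: 9.3
position: [0.4763, -0.3963, 0.0026]
orientation: [2.226, -2.217, -0.002]
contact_force: [-0.9, 0.3, 0.6]
finger_gap: 0.996
```

```bash
python3 look.py 15; python3 - <<'E'
from h import *
d=camera("side");crop(d,(275,150,330,215),10,"pics/s15b.png")
c=camera("top");crop(c,(290,200,410,260),6.5,"pics/t15b.png")
E
```

```text
pos [ 0.4765 -0.3967  0.0032] F [ 0.2 -0.   0. ] gap 1.0 t 9.4 eff [  0. -57.  32.  -0.   0.   0.]
t []
s [([0.4761, -0.2825, 0.0103], 0.69)]
```

View pics/t15b.png

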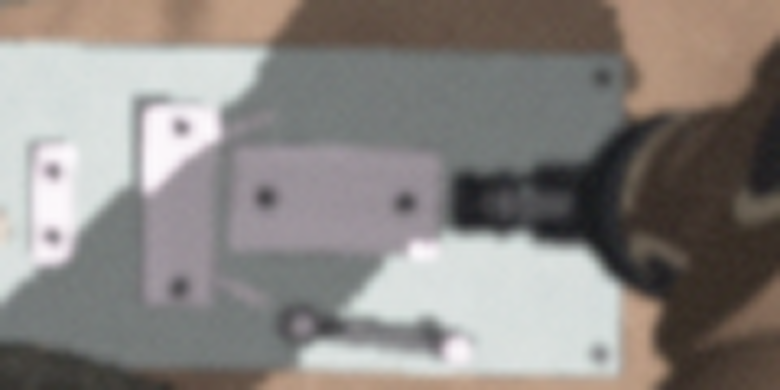

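View pics/s15b.png

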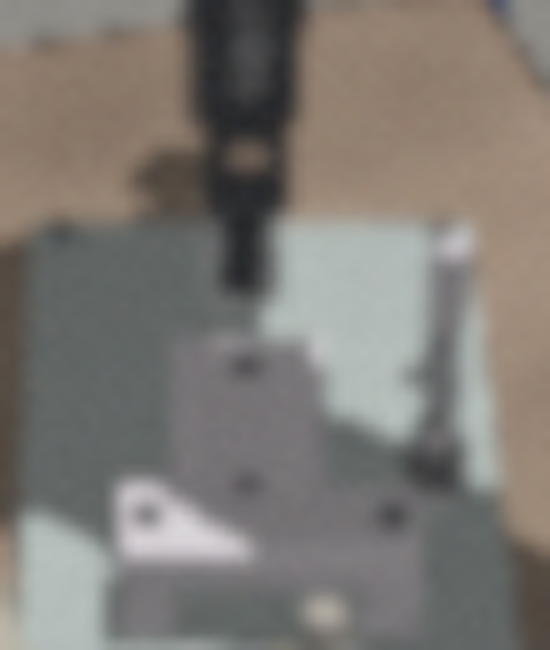

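```bash
python3 - <<'E'
from fit import *
c=camera("top")
o=lambda l:(np.array(l)+.5)/6.5+[290,200]-.5
pl,r=fit(c,[[.045,-.023,.02],[-.045,-.023,.02],[-.045,.023,.02],[.045,.023,.02]],o([[233,147],[441,153],[440,248],[229,249]]),[.475,-.28,1.57])
p=np.array([.4738,-.2143,1.5700]);d=pl[:2]-p[:2];cc,s=np.cos(p[2]),np.sin(p[2]);print(pl,r.round(1).tolist(),"in fixture",d@[cc,s],d@[-s,cc],pl[2]-p[2])
print("holes mid",unproj(c,o([[265,197],[404,202]]),.02))
print("finger edge", unproj(c,o([[453,203]]),.02),unproj(c,o([[453,203]]),.05))
E
```

```text
[ 0.47752396 -0.28260245  1.57350018] [[-0.2, -0.5], [0.0, -0.8], [0.0, 1.1], [0.2, 0.3]] in fixture -0.06829945927073466 -0.0037783546995406587 0.003500181162116922
holes mid [[ 0.47792653 -0.25226147  0.02      ]
 [ 0.47703754 -0.31188168  0.02      ]]
finger edge [[ 0.47704973 -0.33288905  0.02      ]] [[ 0.47718125 -0.32732809  0.05      ]]
```

>>> step_arm(targets=[[0,0.4,0,0,-1],[-0.05,0.7,0,0,-1],[-0.15,1.1,0,0,-1],[-0.25,1.5,0,0,-1],[-0.3,1.9,0,0,-1]])

```text
time: 10.07
position: [0.4734, -0.3772, 0.0033]
orientation: [2.226, -2.217, -0.0]
contact_force: [-0.2, 0.6, 0.1]
finger_gap: 0.999
```

```bash
python3 look.py 16; python3 - <<'E'
from h import *
c=camera("top");crop(c,(290,200,410,260),6.5,"pics/t16b.png")
E
```

```text
pos [ 0.4734 -0.377   0.0033] F [-1.1  0.  -0.1] gap 1.0 t 10.1667 eff [  0.1 -55.7  31.9   0.    0.    0. ]
t [([0.4759, -0.2864, 0.0107], 0.96)]
s [([0.4764, -0.284, 0.0111], 0.49)]
```

View pics/t16b.png

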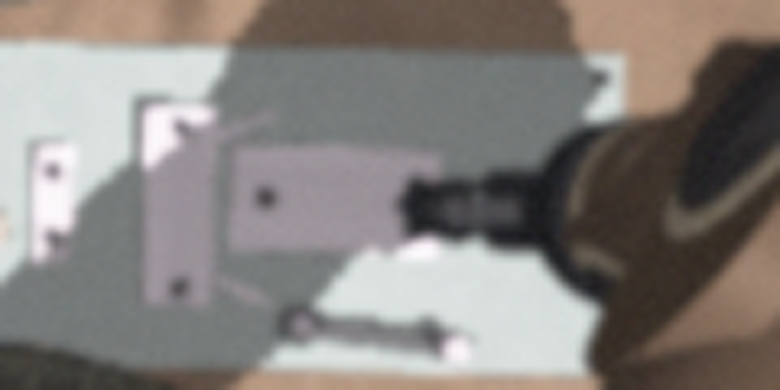

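View pics/s16.png

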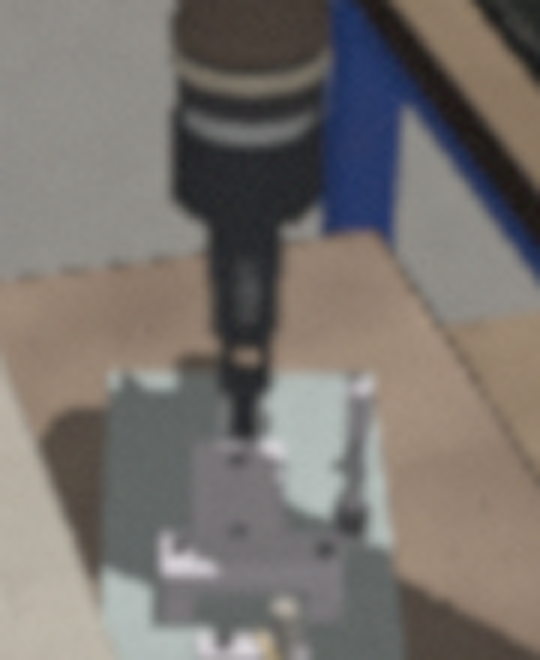

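>>> step_arm(targets=[[0.2,0.2,0,0,-1],[0.2,0.4,0,0,-1],[0.2,0.6,0,0,-1],[0.2,0.8,0,0,-1],[0.15,1.0,0,0,-1]])

```text
time: 10.73
position: [0.4753, -0.3679, 0.0034]
orientation: [2.225, -2.217, 0.001]
contact_force: [0.5, -2.5, -1.2]
finger_gap: 1.004
```

```bash
python3 look.py 17; python3 - <<'E'
from h import *
c=camera("top");crop(c,(290,200,410,260),6.5,"pics/t17b.png")
d=camera("side");crop(d,(275,150,330,215),10,"pics/s17b.png")
E
```

```text
pos [ 0.4751 -0.3677  0.0034] F [ 0.4 -2.3  0. ] gap 1.0 t 10.8333 eff [  0.9 -55.   31.3   0.5   0.4   0. ]
t [([0.4779, -0.2749, 0.0121], 0.75)]
s [([0.4771, -0.276, 0.0108], 0.45), ([0.4284, -0.081, 0.0009], 0.37)]
```

View pics/t17b.png

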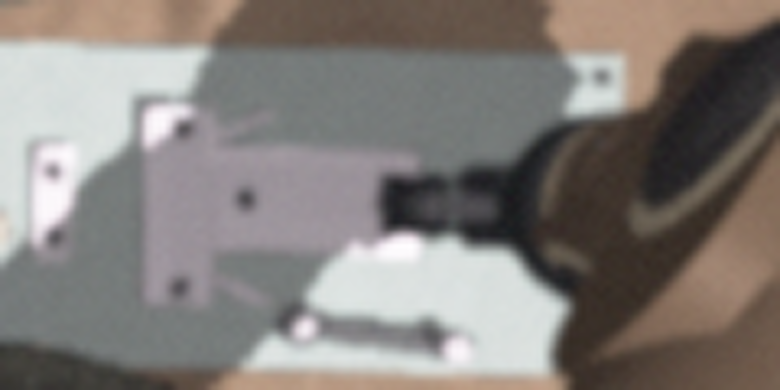

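View pics/s17b.png

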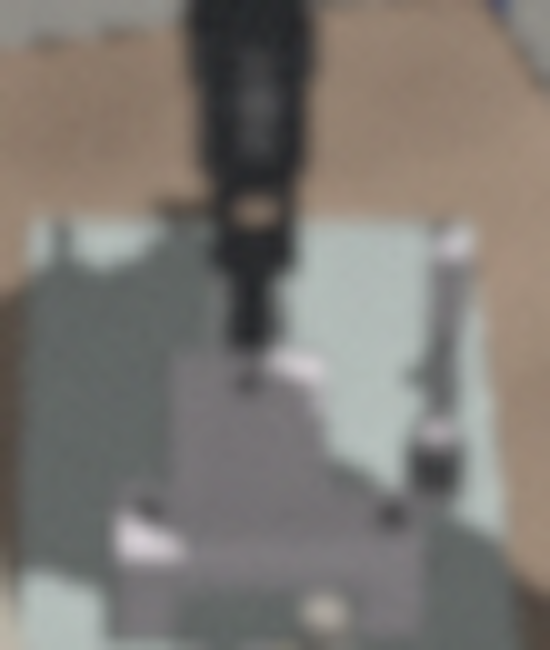

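>>> step_arm(targets=[[-0.05,0.3,0,0,-1],[-0.1,0.6,0,0,-1],[-0.15,0.9,0,0,-1],[-0.15,1.2,0,0,-1],[-0.15,1.5,0,0,-1]])

```text
time: 11.45
position: [0.4737, -0.3532, 0.0037]
orientation: [2.225, -2.218, 0.002]
contact_force: [-0.5, -4.1, 2.1]
finger_gap: 0.999
```

```bash
python3 look.py 18; python3 - <<'E'
from h import *
c=camera("top");crop(c,(290,200,410,260),6.5,"pics/t18b.png")
d=camera("side");crop(d,(275,150,330,215),10,"pics/s18b.png")
E
```

```text
pos [ 0.4737 -0.3524  0.0035] F [ 0.9 -1.1  1.2] gap 1.0 t 11.55 eff [  1.  -52.9  30.4   0.6   0.4   0. ]
t [([0.4739, -0.2585, 0.0101], 0.85)]
s [([0.4738, -0.2584, 0.0093], 0.6)]
```

View pics/t18b.png

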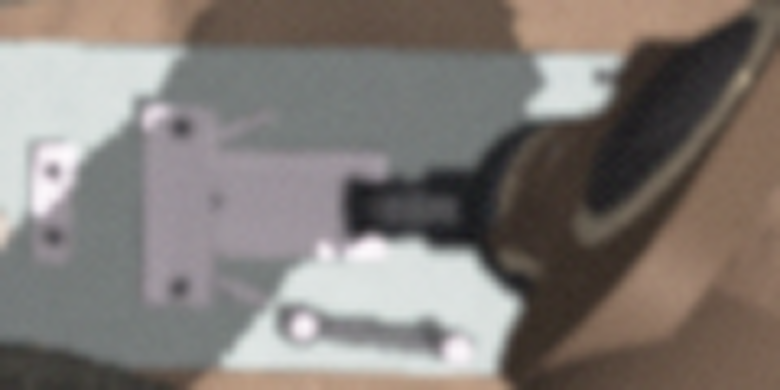

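View pics/s18b.png

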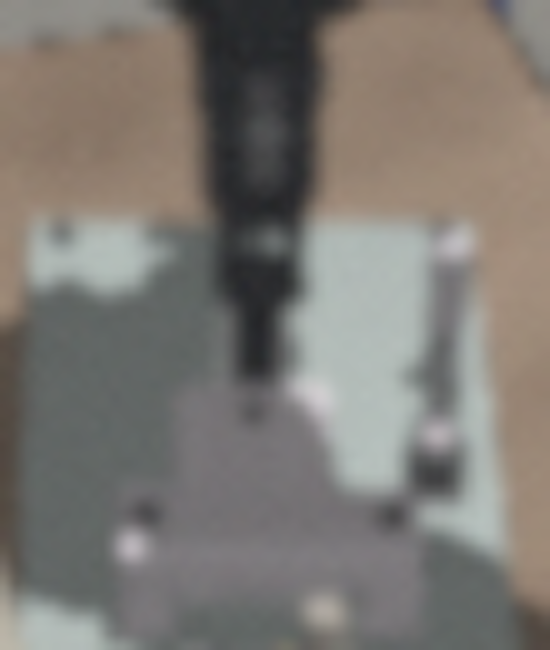

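The plate is under the bridge and centred, with about 45 mm left. Continuing straight.

>>> step_arm(targets=[[0,0.4,0,0,-1],[0,0.8,0,0,-1],[0,1.2,0,0,-1],[0,1.6,0,0,-1],[0,2,0,0,-1]])

```text
time: 12.17
position: [0.4734, -0.3321, 0.0032]
orientation: [2.226, -2.217, -0.001]
contact_force: [0.4, -2.6, 0.1]
finger_gap: 0.998
```

>>> step_arm(targets=[[0,0.4,0,0,-1],[0,0.8,0,0,-1],[0,1.1,0,0,-1],[0,1.4,0,0,-1],[0,1.6,0,0,-1]])

```text
time: 12.58
position: [0.4735, -0.3162, 0.0032]
orientation: [-2.226, 2.217, 0.001]
contact_force: [-0.4, -1.6, -0.2]
finger_gap: 0.999
```

```bash
python3 look.py 19; python3 - <<'E'
from h import *
c=camera("top");crop(c,(280,200,400,270),6.5,"pics/t19b.png");cv2.imwrite("pics/t19f.png",c["img"][:,:,::-1])
d=camera("side");crop(d,(260,100,340,230),6,"pics/s19b.png")
E
```

```text
pos [ 0.4735 -0.3161  0.0032] F [-1.1 -0.2  0. ] gap 1.0 t 12.6833 eff [  0.1 -51.4  31.6  -0.   -0.    0. ]
t [([0.4755, -0.2245, 0.0101], 0.51)]
s [([0.4753, -0.2228, 0.0118], 0.7)]
```

View pics/t19b.png

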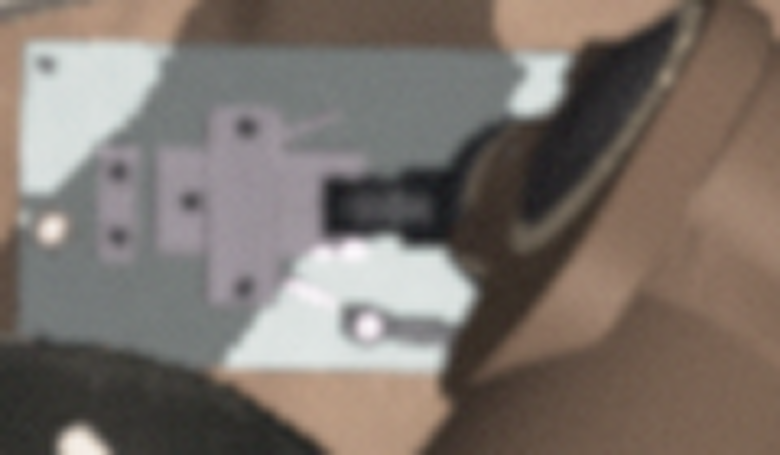

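View pics/s19b.png

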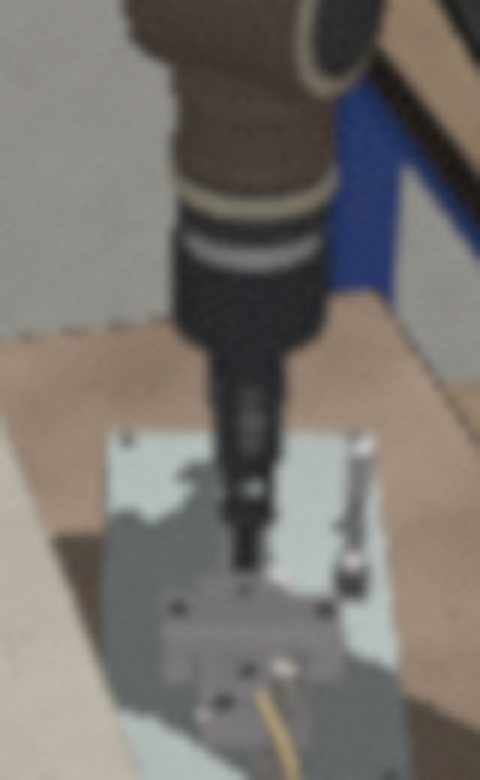

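View pics/t19f.png

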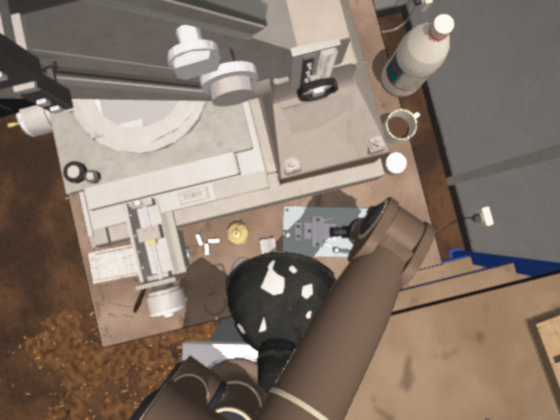

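About 9 mm to the stop. I'll creep in.

>>> step_arm(targets=[[0,0.25,0,0,-1],[0,0.5,0,0,-1],[0,0.65,0,0,-1],[0,0.75,0,0,-1],[0,0.75,0,0,-1]])

```text
time: 13.3
position: [0.4735, -0.309, 0.0032]
orientation: [-2.226, 2.217, 0.0]
contact_force: [-1.2, -1.3, -0.1]
finger_gap: 0.996
```

>>> step_arm(targets=[[0,0.1,0,0,-1],[0,0.2,0,0,-1],[0,0.2,0,0,-1]])

```text
time: 13.55
position: [0.4735, -0.3079, 0.0034]
orientation: [2.224, -2.216, 0.001]
contact_force: [-1.1, -4.3, -1.6]
finger_gap: 1.002
```

```bash
python3 look.py 20; python3 - <<'E'
from h import *
c=camera("top");crop(c,(285,210,365,260),9,"pics/t20b.png")
E
```

```text
pos [ 0.4735 -0.3079  0.0034] F [-1.1 -6.1 -2. ] gap 1.0 t 13.65 eff [  2.7 -51.3  30.8   0.9   1.4   0. ]
t [([0.4738, -0.2135, 0.0107], 0.61)]
s [([0.4736, -0.2126, 0.0083], 0.62)]
```

View pics/t20b.png

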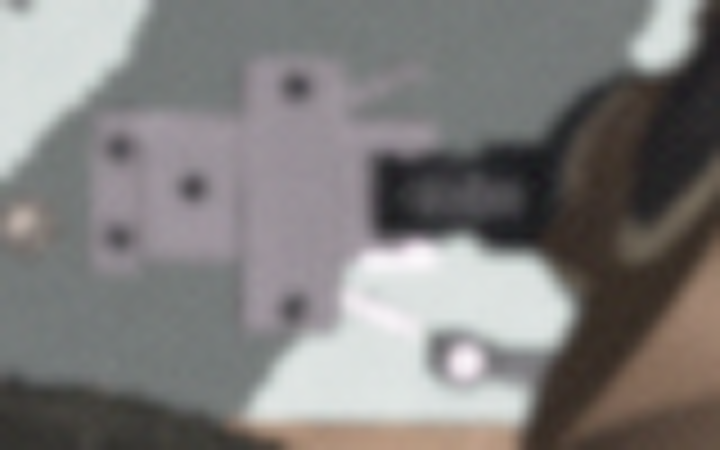

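>>> step_arm(targets=[[0,0.1,0,0,-1],[0,0.1,0,0,-1]])

```text
time: 13.97
position: [0.4735, -0.3079, 0.0036]
orientation: [2.223, -2.216, 0.003]
contact_force: [-1.9, -8.1, -1.2]
finger_gap: 0.999
```

```bash
python3 -c "
from rig import *
s=state();print(s['position'],s['contact_force'],s['effort'].round(1),s['time'])"
```

```text
[ 0.47347048 -0.30785385  0.00355634] [-1.91819977 -8.13970471 -1.18067459] [  4.4 -51.1  30.2   1.4   2.2   0.1] 13.9667
```

```bash
python3 - <<'E'
from fit import *
c=camera("top");d=camera("side")
def tri(a,b):
    f=lambda P:np.r_[proj(c,P)[0]-a,proj(d,P)[0]-b]
    r=least_squares(f,[.4,-.5,.1]);return r.x.round(3),r.fun.round(1)
print(tri([448,258],[316,95]))
for z in (-.2,0,.1,.2,.3): print(z,unproj(d,[[316,95],[410,242]],z).round(3).tolist(), proj(c,unproj(d,[[316,95],[410,242]],z)).round().tolist(), proj(c,[[.404,-.342,z],[.331,-.416,z]]).round().tolist())
a=cv2.imread("pics/top0.png");cv2.imwrite("pics/a2.png",cv2.resize(a[220:360,320:560],None,fx=3.2,fy=3.2,interpolation=2))
E
```

```text
(array([ 0.422, -0.499,  0.225]), array([ 0.1, -0.8,  1. ,  0. ]))
-0.2 [[0.347, -1.488, -0.2], [0.103, -0.305, -0.2]] [[694.0, 277.0], [337.0, 345.0]] [[349.0, 252.0], [372.0, 275.0]]
0 [[0.383, -1.022, 0.0], [0.192, -0.092, 0.0]] [[601.0, 269.0], [271.0, 331.0]] [[361.0, 257.0], [387.0, 283.0]]
0.1 [[0.402, -0.79, 0.1], [0.236, 0.014, 0.1]] [[541.0, 264.0], [229.0, 322.0]] [[368.0, 259.0], [396.0, 288.0]]
0.2 [[0.42, -0.557, 0.2], [0.281, 0.12, 0.2]] [[468.0, 258.0], [179.0, 311.0]] [[377.0, 263.0], [408.0, 295.0]]
0.3 [[0.439, -0.324, 0.3], [0.325, 0.226, 0.3]] [[379.0, 250.0], [119.0, 298.0]] [[388.0, 267.0], [422.0, 302.0]]
```

View pics/a2.png

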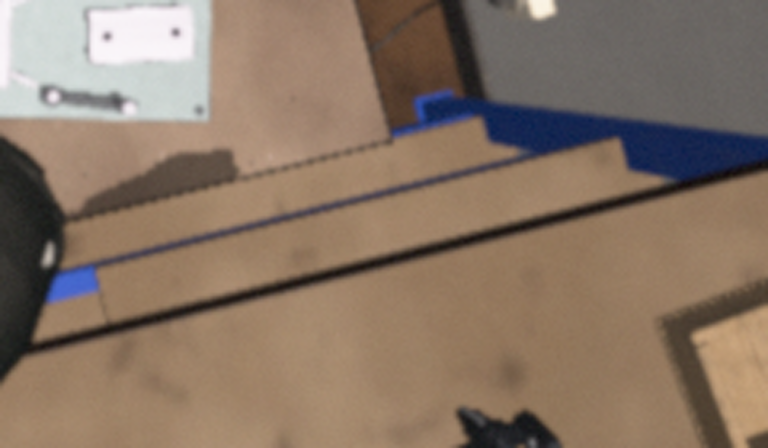

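The plate is seated: 8 N against the stop with no further travel. Next I'll back off and lift. Then I'll turn the gripper so one finger's back faces diagonally (+x, +y), which lets it push the pin round its whole arc.

>>> step_arm(targets=[[0,-0.5,0,0,-1],[0,-2,0,0,-1],[0,-3,2,0,-1],[0,-3,5,0,-1],[0,-3,8,0,-1]])

```text
time: 14.48
position: [0.4728, -0.3367, 0.0831]
orientation: [-2.224, 2.218, 0.005]
contact_force: [1.3, -0.6, 0.4]
finger_gap: 1.002
```

>>> step_arm(targets=[[-2,-1,0,0.12,-1],[-4,-2,0,0.24,-1],[-6,-3,0,0.36,-1],[-8,-3.5,0,0.48,-1],[-10.2,-4,0,0.6,-1]])

```text
time: 14.9
position: [0.371, -0.3771, 0.0833]
orientation: [-2.785, 1.451, -0.001]
contact_force: [-0.1, -0.0, 0.1]
finger_gap: 1.001
```

>>> step_arm(targets=[[0,0,0,0.12,-1],[0,0,0,0.24,-1],[0,0,0,0.36,-1],[0,0,0,0.48,-1],[0,0,0,0.6,-1]])

```text
time: 15.32
position: [0.3715, -0.3767, 0.0833]
orientation: [-3.089, 0.564, -0.001]
contact_force: [0.0, 0.6, -0.7]
finger_gap: 0.999
```

>>> step_arm(targets=[[0,0,0,0.12,-1],[0,0,0,0.24,-1],[0,0,0,0.36,-1],[0,0,0,0.48,-1],[0,0,0,0.6,-1]])

```text
time: 15.73
position: [0.3716, -0.3767, 0.0833]
orientation: [-3.118, -0.374, -0.001]
contact_force: [-0.6, 0.7, 0.2]
finger_gap: 1.002
```

>>> step_arm(targets=[[0,0,0,0.12,-1],[0,0,0,0.24,-1],[0,0,0,0.36,-1],[0,0,0,0.48,-1],[0,0,0,0.556,-1]])

```text
time: 16.15
position: [0.3716, -0.3766, 0.0833]
orientation: [-2.896, -1.215, -0.001]
contact_force: [-0.1, 0.3, 0.2]
finger_gap: 0.998
```

>>> step_arm(targets=[[0,0,0,0,-1],[0,0,0,0,-1]])

```text
time: 16.32
position: [0.3716, -0.3766, 0.0833]
orientation: [-2.901, -1.204, -0.001]
contact_force: [0.8, -0.3, -0.8]
finger_gap: 0.997
```

```bash
python3 look.py 21;  python3 - <<'E'
from fit import *
s=state();print(np.arctan2(s['orientation'][1],s['orientation'][0])*2, s['joint_pos'].round(2))
c=camera("top");crop(c,(285,200,425,300),5.5,"pics/t21b.png")
for n in ("top","side"):
    k=camera(n)
    for t in ("latch_pin","plate"):
        print(n,t,[(np.round(q["position"],4).tolist(),round(q["conf"],2)) for q in mark_of(k,t)[:2]])
E
```

```text
pos [ 0.3716 -0.3765  0.0833] F [-0.4  0.9 -0.5] gap 1.0 t 16.4167 eff [ -0.  -45.1  33.7   0.    0.    0. ]
t [([0.4714, -0.2134, 0.0118], 0.84)]
s [([0.473, -0.215, 0.0088], 0.64)]
-5.49540231224798 [-0.79  0.17 -0.31  1.09  0.   -0.01]
top latch_pin [([0.4626, 0.0062, 0.0009], 0.75), ([0.4156, -0.3313, 0.037], 0.53)]
top plate [([0.4717, -0.2141, 0.0092], 0.77)]
side latch_pin [([0.4184, -0.3307, 0.0336], 0.57)]
side plate [([0.4779, -0.2166, 0.0114], 0.58)]
```

View pics/t21b.png

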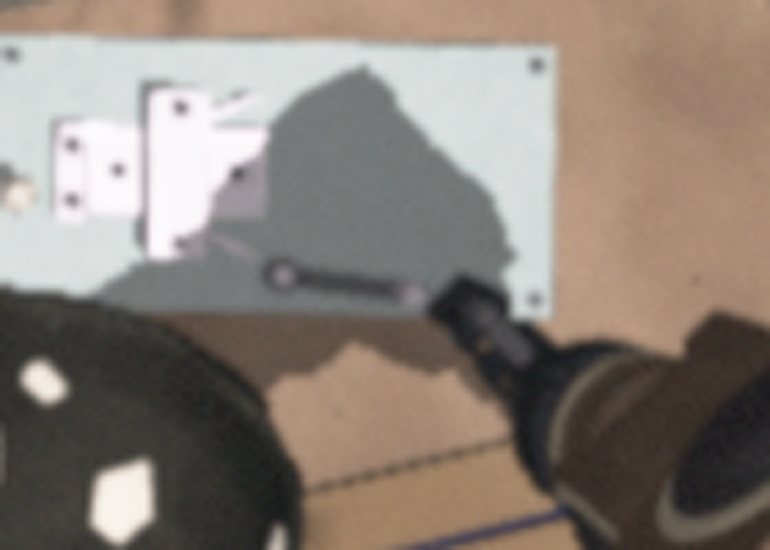

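View pics/s21.png

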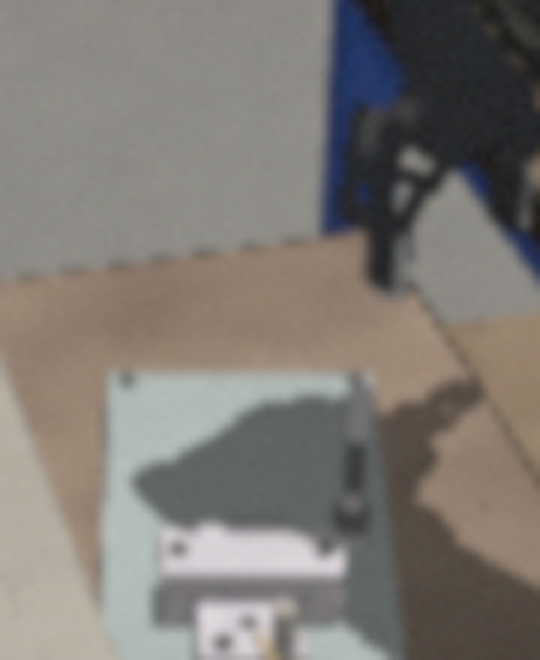

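The plate is home against the stop, with the pin at about (0.418, -0.330). Lowering the finger behind the pin.

>>> step_arm(targets=[[-0.7,-0.7,0,0,-1],[-0.7,-0.7,-2,0,-1],[-0.7,-0.7,-4,0,-1],[-0.7,-0.7,-6,0,-1],[-0.7,-0.7,-6,0,-1]])

```text
time: 17.28
position: [0.3623, -0.3818, 0.0197]
orientation: [-2.896, -1.205, 0.004]
contact_force: [-0.3, 1.2, -0.5]
finger_gap: 0.998
```

>>> step_arm(targets=[[0.4,0.4,0,0,-1],[0.8,0.8,0,0,-1],[1.1,1.1,0,0,-1],[1.4,1.3,0,0,-1],[1.6,1.5,0,0,-1]])

```text
time: 17.7
position: [0.3822, -0.3721, 0.0257]
orientation: [2.893, 1.202, -0.003]
contact_force: [-1.5, -8.6, -0.9]
finger_gap: 1.0
```

```bash
python3 look.py 22;  python3 - <<'E'
from fit import *
c=camera("top");crop(c,(285,200,425,300),5.5,"pics/t22b.png")
E
```

```text
pos [ 0.3823 -0.3707  0.0256] F [-1.4 -5.6 -0.5] gap 1.0 t 17.8 eff [  2.6 -46.   30.4   1.1   1.1  -0.2]
t [([0.4729, -0.2154, 0.0096], 0.83)]
s [([0.4751, -0.2134, 0.0125], 0.57)]
```

View pics/t22b.png

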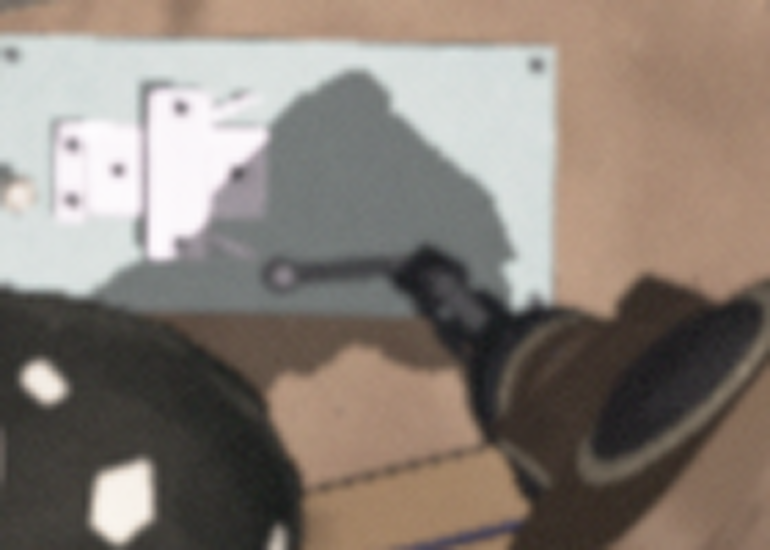

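View pics/s22.png

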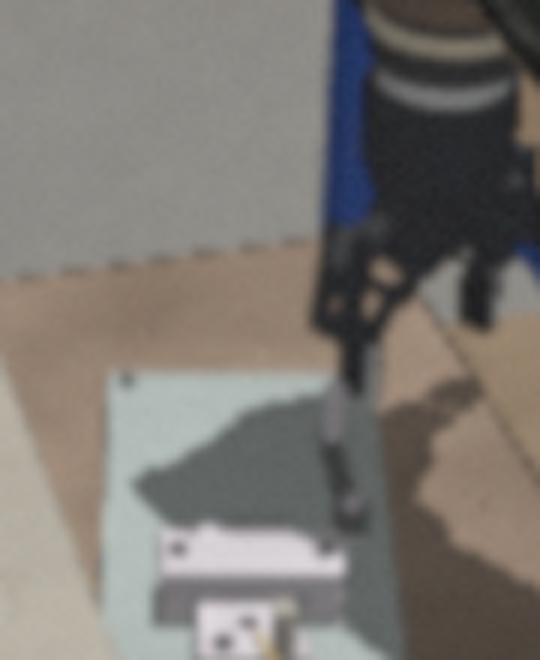

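The latch has already started to turn. Now following the arc.

>>> step_arm(targets=[[0.6,-0.1,0,0,-1],[1.2,-0.1,0,0,-1],[1.8,0.05,0,0,-1],[2.6,0.35,0,0,-1],[3.4,0.8,0,0,-1]])

```text
time: 18.37
position: [0.4156, -0.3601, 0.0235]
orientation: [2.9, 1.207, 0.0]
contact_force: [-1.0, -1.4, 1.1]
finger_gap: 0.996
```

```bash
python3 look.py 23;  python3 - <<'E'
from fit import *
c=camera("top");crop(c,(285,200,425,300),5.5,"pics/t23b.png")
E
```

```text
pos [ 0.4161 -0.3593  0.0232] F [-0.5  0.6  0.3] gap 1.0 t 18.4667 eff [  0.2 -48.5  32.4  -0.1   0.    0.1]
t [([0.4728, -0.2133, 0.0112], 0.73), ([0.46, -0.1298, 0.0093], 0.73)]
s [([0.4759, -0.2127, 0.0083], 0.47)]
```

View pics/t23b.png

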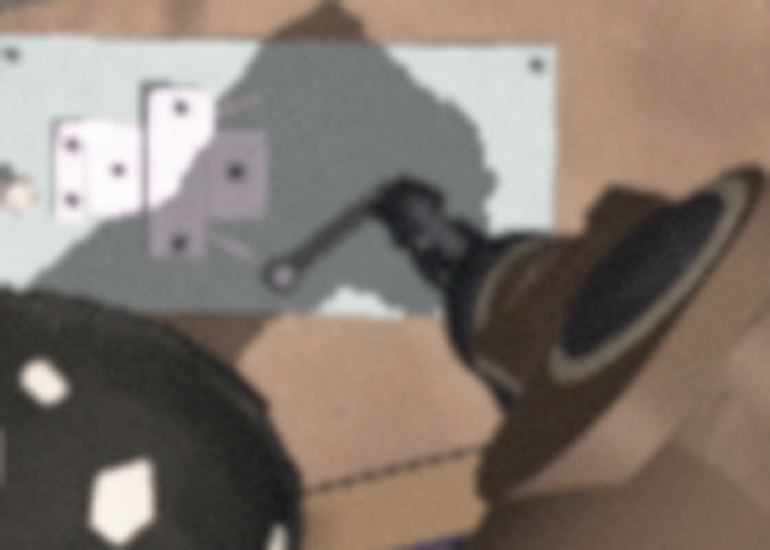

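View pics/s23.png

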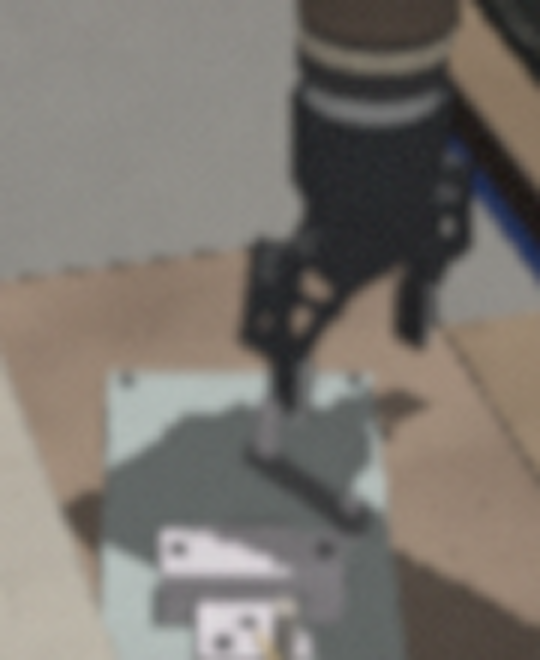

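>>> step_arm(targets=[[0.7,0.5,0,0,-1],[1.25,1.0,0,0,-1],[1.8,1.7,0,0,-1],[2.3,2.5,0,0,-1],[2.65,3.4,0,0,-1]])

```text
time: 19.03
position: [0.4414, -0.3254, 0.0231]
orientation: [-2.9, -1.208, 0.001]
contact_force: [-1.7, -0.8, -0.1]
finger_gap: 0.998
```

```bash
python3 look.py 24;  python3 - <<'E'
from fit import *
c=camera("top");crop(c,(285,200,425,300),5.5,"pics/t24b.png")
E
```

```text
pos [ 0.4417 -0.3246  0.0232] F [-0.3 -0.5 -0.1] gap 1.0 t 19.1333 eff [  0.4 -48.5  32.    0.1   0.    0.1]
t [([0.4681, -0.2133, 0.0106], 0.66)]
s [([0.4749, -0.2135, 0.0101], 0.55)]
```

View pics/t24b.png

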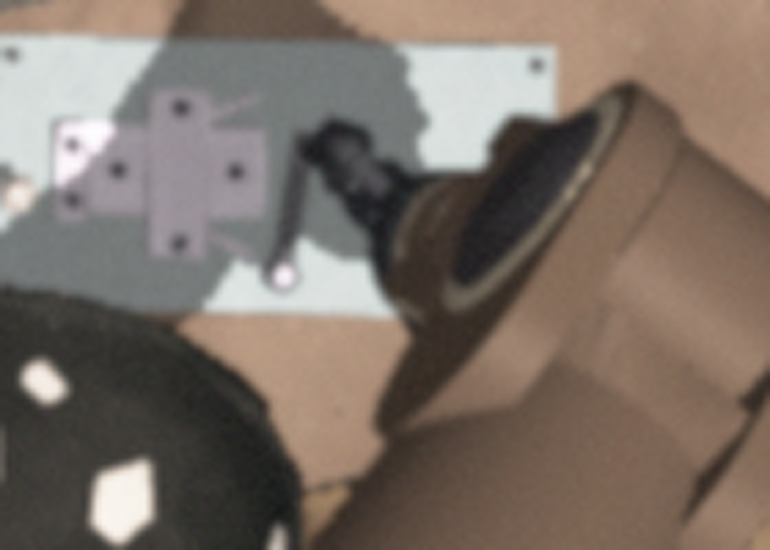

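View pics/s24.png

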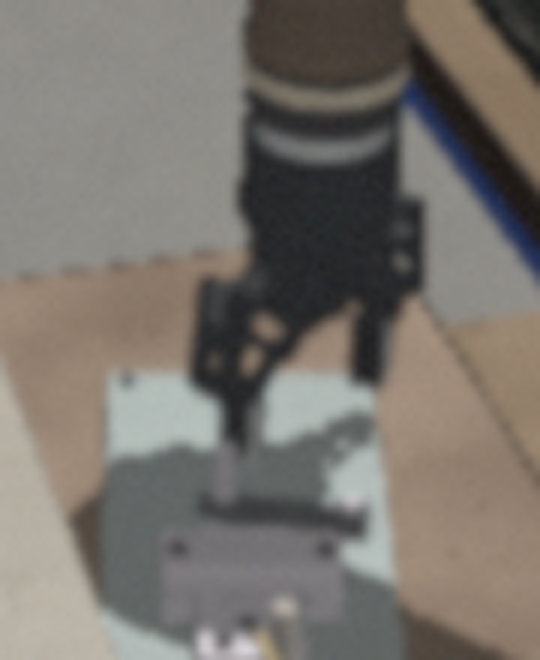

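>>> step_arm(targets=[[0.1,0.4,0,0,-1],[0.15,0.7,0,0,-1],[0.15,1.0,0,0,-1],[0.15,1.2,0,0,-1],[0.15,1.2,0,0,-1]])

```text
time: 19.7
position: [0.4425, -0.3142, 0.0234]
orientation: [2.9, 1.207, -0.0]
contact_force: [-0.7, -1.3, 0.8]
finger_gap: 0.998
```

>>> step_arm(targets=[[0,0.15,0,0,-1],[0,0.3,0,0,-1],[0,0.3,0,0,-1]])

```text
time: 19.95
position: [0.4425, -0.3136, 0.0237]
orientation: [2.897, 1.203, -0.004]
contact_force: [-1.1, -8.9, -1.2]
finger_gap: 1.0
```

```bash
python3 look.py 25;  python3 - <<'E'
from fit import *
c=camera("top");crop(c,(305,210,365,260),11,"pics/t25b.png")
E
```

```text
pos [ 0.4425 -0.3136  0.0237] F [-2.5 -8.9 -1. ] gap 1.0 t 20.05 eff [  4.8 -47.7  30.1   1.5   2.2  -0.3]
t [([0.474, -0.2138, 0.013], 0.59)]
s [([0.4756, -0.2146, 0.0084], 0.67), ([0.4862, -0.2667, 0.037], 0.32)]
```

View pics/t25b.png

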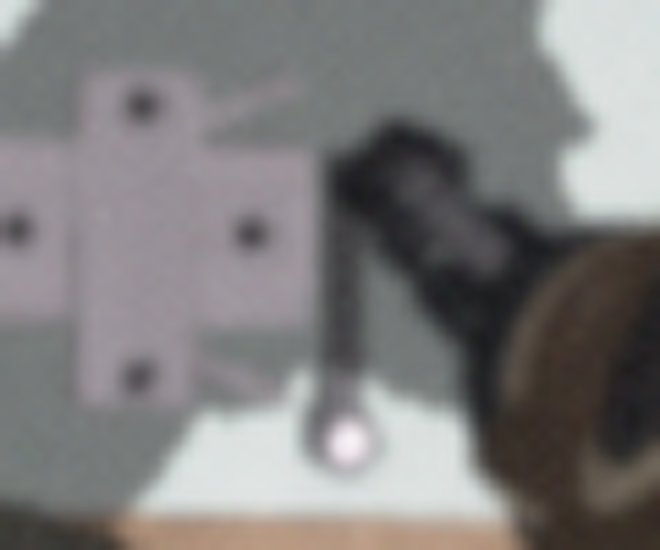

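The latch stalls at 9 N with its bar square across the lane. I'll nudge it slightly to confirm the limit, then retreat straight off the pin and lift.

>>> step_arm(targets=[[0,0.1,0,0,-1],[0,0.1,0,0,-1]])

```text
time: 20.37
position: [0.4425, -0.3134, 0.0238]
orientation: [2.896, 1.202, -0.005]
contact_force: [-1.8, -11.1, -1.9]
finger_gap: 0.999
```

>>> step_arm(targets=[[-0.3,-0.6,0,0,-1],[-1.5,-2,0,0,-1],[-3,-3.5,0,0,-1],[-4.5,-5,2,0,-1],[-5.5,-6,6,0,-1]])

```text
time: 20.78
position: [0.3842, -0.3683, 0.0786]
orientation: [-2.892, -1.203, 0.005]
contact_force: [1.0, 0.3, 0.1]
finger_gap: 1.002
```

>>> step_arm(targets=[[0,-2,4,0,-1],[-1,-5,7,0,-1],[-2,-7,9,0,-1],[-2,-8,10,0,-1],[-2,-8,10,0,-1]])

```text
time: 21.2
position: [0.368, -0.453, 0.1854]
orientation: [2.897, 1.202, 0.003]
contact_force: [0.3, 0.3, 0.5]
finger_gap: 1.0
```

```bash
python3 look.py 26;  python3 - <<'E'
from fit import *
c=camera("top");crop(c,(280,195,400,270),6.5,"pics/t26b.png");d=camera("side");crop(d,(260,150,350,250),6.5,"pics/s26b.png")
for n,k in (("top",c),("side",d)):
    for t in ("latch_pin","bolt_m12b","stop"):
        print(n,t,[(np.round(q["position"],4).tolist(),round(q["conf"],2)) for q in mark_of(k,t)[:2]])
for t in ("v_block_small","oil_can","grease_tin","pin_tin"):
    print(t,[(np.round(q["position"],4).tolist(),round(q["conf"],2)) for q in mark_of(c,t)[:1]])
E
```

```text
pos [ 0.3676 -0.4499  0.182 ] F [ 0.   0.7 -1.2] gap 1.0 t 21.3 eff [ -0.8 -51.8  36.9  -0.   -0.   -0. ]
t [([0.4743, -0.2158, 0.0098], 0.8)]
s [([0.4761, -0.2125, 0.011], 0.67)]
top latch_pin []
top bolt_m12b [([0.4563, -0.1321, 0.0083], 0.61), ([0.4715, -0.1654, 0.0194], 0.22)]
top stop [([0.4713, -0.1679, 0.0203], 0.65)]
side latch_pin [([0.484, -0.2679, 0.0371], 0.68)]
side bolt_m12b [([0.4636, -0.1319, 0.0084], 0.6)]
side stop [([0.471, -0.1669, 0.0157], 0.88)]
v_block_small [([0.4256, -0.0782, 0.0016], 0.67)]
oil_can [([0.4647, 0.005, 0.0005], 0.64)]
grease_tin [([0.3952, 0.1738, 0.0062], 0.59)]
pin_tin [([0.6647, -0.4202, -0.005], 0.94)]
```

View pics/t26b.png

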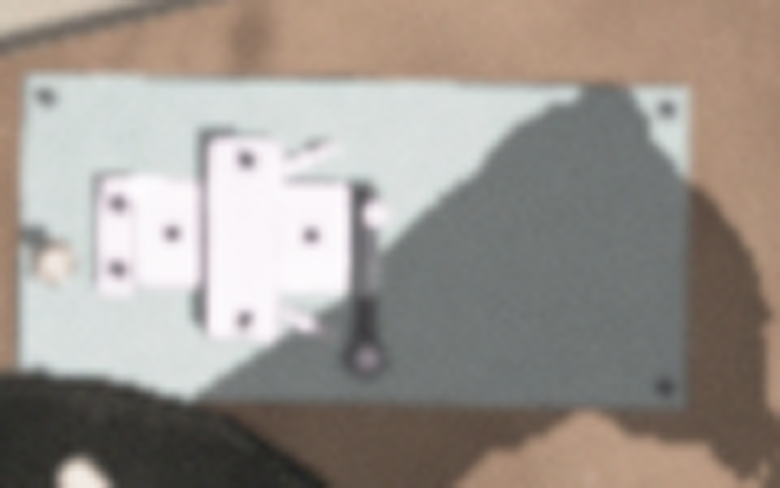

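View pics/s26b.png

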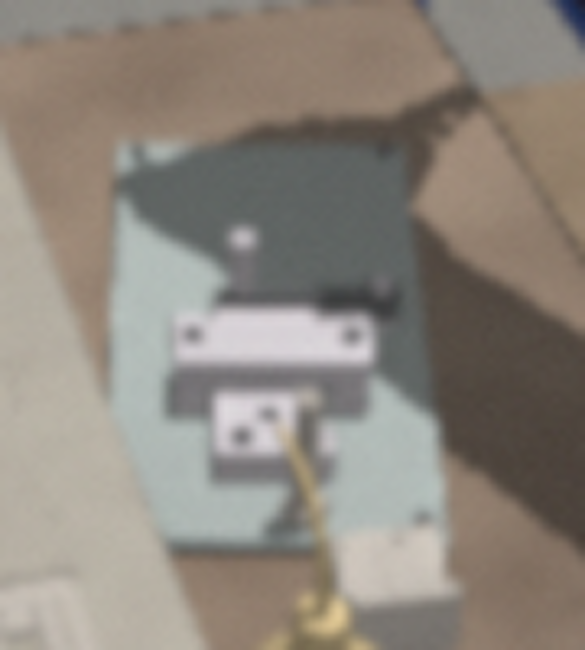

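```bash
python3 - <<'E'
from fit import *
c=camera("top")
o=lambda l:(np.array(l)+.5)/6.5+[280,195]-.5
pin=unproj(c,o([[375,213]]),.052)[0];piv=unproj(c,o([[367,357]]),.03)[0];print(pin,piv,"angle",np.arctan2(*(pin-piv)[:2][::-1]))
print("plate holes",unproj(c,o([[172,233],[311,236]]),.02).mean(0),state()["joint_velocities"].round(3))
E
```

```text
[ 0.48531853 -0.26719684  0.052     ] [ 0.4242307  -0.26762462  0.03      ] angle 0.0070026633323946085
plate holes [ 0.47498158 -0.21433752  0.02      ] [-0.002  0.    -0.001  0.001  0.002  0.002]
```

```bash
python3 -c "
from rig import *
print(close_job())"
```

```text
the job is handed in; nothing more can be done
None
```

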